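# Load a filter housing and lock its clamp ring

## Robot

A 6-joint arm with a two-finger parallel gripper is mounted at the origin on the work surface. World frame = base frame: x ahead of the robot, y to its left, z up, the work surface at z = 0. Lengths are in mm, angles in rad, forces in N, time in s.
With the tool pointing down it reaches from about 300 to 775 mm from the base axis. Payload 14.6 kg.
Tool frame: the origin (TCP) lies on the centre line of the jaws, within the pads' length; the fingertips stand 22 mm ahead of it and the grasp point (between the pads) lies 3 mm ahead of it (manip.tcp_to_tips is the distance from the TCP to the fingertips, in mm); z points along the fingers, y is the direction in which the jaws open and shut (so a half turn about z gives the same grasp; the last joint's range is limited). The gripper opens to 94 mm and grips with 3 to 60 N. Pads are 16 mm wide; open, the fingers measure 119 mm over their backs; the gripper's body (75 mm by 177 mm) begins 78 mm behind the grasp point.
Start: joints at [1.251, 0.3, 1.521, -0, 1.321, -0.067], TCP at [137.562, 532.509, 227.446] pointing down, gripper open.
Joint ranges: [-3.03, 3.03], [-0.79, 2.21], [0.23, 2.52], [-1.04, 4.18], [0, 3.07], [-2.55, 2.55]. Speed limits (rad/s): [2.22, 2.22, 2.57, 3.14, 3.14, 3.14].

## Interface

Orientations are given as [roll, pitch, yaw] about the fixed x, y, z axes, in that order (R = Rz(yaw) Ry(pitch) Rx(roll)).
In Python, from cell import manip, vision, workorder gives the robot as it stands.
- The arm moves only by the tool carry_out, never from a script. Its argument "deltas" is a list of rows, each a list of 3 entries, a list of its own where there are three numbers: the shift along the tool's x, y, z in cm, then the turn about the tool's z in degrees, then the opening, from 0 (shut) to 1 (fully open). A call has 1 to 20 rows; each row shifts and turns the commanded pose from where the row before left it, along the tool's axes as they then stand; what a row does not reach is not made up. A row lasts 1/12 s, in which the tool goes at most 41.7 mm and 7.16 degrees, less where a joint would pass 70% of its speed; a pose out of reach is approached as far as the arm can. A call with a gripper value outside its range is refused whole. The fingers move at their own pace and stop on an object; "grip_force" is the grip in N (left out, the last holds). Time passes only in rows, so rows that do not move let the fingers close. It gives the time, the measured TCP pose, the force and the opening at its end, in the units of the state.
- manip.read_state(): the state, without advancing time (a new reading comes with each control period).
- vision.camera(name): name is "scene" or "side" or "wrist"; returns (picture, depth): 420x560x3 uint8, red, green, blue; 420x560 float32, mm along the optical axis (not along the pixel's ray), 0 where there is no reading.
- vision.calibration(name): a dict with "mtx" (3x3 intrinsics, pixels), "distortion" ([k1, k2, p1, p2, k3] as OpenCV has them; the pictures are not rectified), "eye" and "orientation" of the camera in the world. Camera axes: x right, y down, z forward; pixel columns grow to the right and rows downward; lengths in mm; the calibration is good to about 2 mm. A picture is of the moment at which its call begins: read the wrist's pose just before it. calibration takes no time and is no camera call; for the wrist camera it gives the pose at the moment of the call.
- workorder.sign_off(): hands the job in, once; it reports no verdict.
The state is a dict: "clock": time; "joints": joint angles; "qd": joint speeds; "effort": joint torques, N m; "eef_pos": TCP position; "eef_rot": TCP orientation; "wrist_force": force on the tool from outside, world axes, zero at the start; "moment": the same for the moment, N m; "finger_gap": finger opening in mm.
Only numpy, scipy, OpenCV 4.12 (cv2) and the standard library are available. Lean on these libraries where they do the work, as an engineer would, in place of code of your own. Each camera call takes 0.05 s, during which the arm holds its last target.

## Task

Make up the one open filter housing on the vacuum manifold: lay the clean white filter disc flat on the support inside it, then the blue spacer ring on top of the disc, setting the disc down gently rather than letting it fall from a height. Then put in the orange clamp ring with its two ears through the gaps in the mouth and turn it clockwise to its stop, so that it holds the stack clamped, and let go. Leave the stained disc and everything else on the bench where it is.

Things in the scene. Friction and masses are not known exactly. Their poses are not given: they have to be found in the camera images.
- frit_center (a point): the clean filter disc to use: a plain flat cylinder, white all over, 47 mm diameter, 8 mm thick, 30 g, lying flat on the dark rubber mat (130 x 760 mm, mat top at z = 2 mm). Point: its centre, 4 mm above its underside. z up.
- used_frit_center (a point): a bystander: the used filter disc, same size and rim as the clean one but with a red-brown stained top face, lying on the same mat. Leave it. Point: its centre.
- spacer_center (a point): the spacer ring: blue, 47 mm outside and 35 mm inside diameter, 10 mm thick, 25 g, lying flat on the mat. Point: its centre, 5 mm above its underside.
- lockring_bar (a point): grip of the loose orange clamp ring (80 g, 45 mm tall, standing on the mat): an upright bar 46 mm long, 12 mm wide, 18 mm deep, on two posts; its top is 36 mm above the ring's disc. Point: on the ring's axis, mid-height of the bar, 36 mm above the ring's underside. x axis along the bar and the ears (half a turn makes no difference), z up
- lockring_ears (a point): same ring, point on its axis at mid-height of its two ears, 6.5 mm above its underside; axes as lockring_bar. Ears: opposite, 5 mm thick, 19 mm wide, reaching 31.5 mm from the axis, on a disc of 49 mm diameter; below that a pressure nose of 44 mm diameter, 4 mm high
- mouth (a point): centre of the open housing's mouth at rim height: a steel barrel, 74 mm outside, 53 mm opening. x axis points at one of two opposite 60-degree gaps (white rim marks) in the mouth's inward ledge, 66 mm across the gaps; z up. 15 mm below the rim a 52 mm bore begins; the support's flat top is 31 mm below the rim. It may be at any of the manifold's three stations
- locked (a point): same point as mouth, axes turned 82 degrees clockwise seen from above: its x axis (red rim marks) is where the bar and ears of the clamp ring lie when locked
- support (a joint): the perforated support plate in the open housing, on a spring: 0 m at the top, grows as it is pressed down, 5 mm at most; holds about 2 N at 0 and 1 N more per mm; about 2.5 mm when the ring is locked on the full stack
- manifold: steel vacuum manifold, fixed: a 44 mm tube along its y axis, 440 mm long, tube axis 45 mm up. Origin: under its middle, at table height. Stations at y = -140, 0, +140 mm; the two others carry closed housings with the same orange ring in its locked position, bar tops 176 mm above the table
- vial: a bystander: small amber vial with white cap, 26 mm diameter, 50 mm tall, standing on the mat. Origin: centre of its underside.
- wash_bottle: a bystander: white bottle with red cap, 68 mm diameter, 170 mm tall. Origin: centre of its underside.
- beaker: a bystander: glass beaker, 70 mm diameter, 75 mm tall. Origin: centre of its underside.
- jar_a: a bystander: amber jar with blue cap, 60 mm diameter, 100 mm tall. Origin: centre of its underside.
- jar_b: a bystander: amber jar with white cap, 52 mm diameter, 80 mm tall. Origin: centre of its underside.
- scoop: a bystander: steel spatula, 160 mm long, lying beyond the manifold.
- spanner: a bystander: spanner, 150 mm long, lying beyond the manifold.
- frit: the clean filter disc again; origin at the centre of its underside
- lockring: the same clamp ring; origin on its axis at its underside, x axis along the bar
- housing: the same open housing; origin on its axis at table height, rim at 146 mm, x axis as mouth. On the full stack the clamp ring, ears in the gaps, stands with its ear mid-height 6.5 mm below the rim. Turned clockwise (seen from above) the ears run under helical ramps and draw it down 2.5 mm, fully after 60 degrees; hard stop at about 85 degrees. The ears fit the gaps with 10 degrees to spare each way
Things that resemble listed ones, but are neither listed nor needed, are in the scene too. What is shaped like the frit but green or turquoise is not meant.

How it is judged (in metres and radians):
On the way, in this order (a step that is already met when the one before it is completed fails the run):
1. the clean disc lies flat on the support inside the open housing (horizontal distance between frit_center and mouth below 0.005 m and z of frit_center in the frame of mouth below -0.0255 m and angle between frit_center's own z axis and vertical below 0.08 rad), for 0.2 s.
2. the spacer lies flat on the disc (horizontal distance between spacer_center and mouth below 0.005 m and z of spacer_center in the frame of mouth below -0.0165 m and angle between spacer_center's own z axis and vertical below 0.08 rad), for 0.2 s.
3. the clamp ring stands in the mouth, its ears through the gaps, below the rim (horizontal distance between lockring_ears and mouth below 0.004 m and z of lockring_ears in the frame of mouth below -0.005 m), for 0.05 s.
At the end, for the whole second after the job is handed in: In the open housing: clean disc flat on the support, spacer flat on it (both within 5 mm of the axis); clamp ring level, within 4 mm of the axis, turned clockwise under the ledges to within 0.25 rad of the locked direction, pressing the support down over 1.5 mm; all at rest (horizontal distance between each of frit_center, spacer_center and mouth below 0.005 m and z of frit_center in the frame of mouth below -0.0275 m and angle between each of frit_center, spacer_center, lockring_ears's own z axis and vertical below 0.06 rad and z of spacer_center in the frame of mouth between -0.024 and -0.0185 m and horizontal distance between lockring_ears and mouth below 0.004 m and z of lockring_ears in the frame of mouth below -0.0075 m and angle between the x axis of lockring_ears and the x axis of locked, either way round below 0.25 rad and value of joint support above 0.0015 m and linear speed of lockring below 0.01 m/s and angular speed of lockring below 0.1 rad/s); the robot touches nothing.
It fails at once if the clean disc is let fall freely from more than about 6 cm (falls faster than 1.1 m/s out of the fingers) (linear speed of frit above 1.1 m/s and contact force between the fingers and frit below 0.05 N).
It fails at once if the stained disc is moved by more than 15 mm (distance of used_frit_center from where it was at the start of the episode above 0.015 m).
It fails at once if another thing on the bench is moved by more than 25 mm (distance of any of vial, wash_bottle, beaker, jar_a, jar_b, scoop, spanner from where it was at the start of the episode above 0.025 m).
It also fails if it takes over 72 s, if anything falls off the work surface, if the arm or the gripper's body presses on something with over 40 N, if the wrist force passes 120 N, or if a joint passes its speed limit or range.

## Working session

There is one attempt and no reset: what is moved stays moved. The work goes in short steps, Python scripts to look and compute and a tool call to move; the robot and the scene stay as the last step left them, time stands still between calls to the robot, and variables do not carry over. Pictures are saved under pics/ and viewed, and the job is handed in when it is done.

Besides the shell and the picture viewer there is one more tool, called after "Call:" by a JSON object that holds its "op" and its "data", one argument or row to a line. carry_out: Moves the arm, as the interface text tells. Its arguments: {"type":"object","properties":{"deltas":{"type":"array","items":{"type":"array"}},"grip_force":{"type":"number"}},"required":["deltas"]}

```bash
ls; mkdir -p pics; cat > h.py <<'E'
import numpy as np, cv2
from cell import manip, vision, workorder
def shot(n,f):
    c=vision.calibration(n); im,d=vision.camera(n)
    cv2.imwrite('pics/%s.png'%f,im[:,:,::-1]); np.savez('pics/%s.npz'%f,im=im,d=d,K=c['mtx'],D=c['distortion'],eye=c['eye'],ori=np.array(c['orientation']))
    return im,d,c
E
python3 - <<'E'
from h import *
print(manip.read_state())
for n in ['scene','side','wrist']:
    im,d,c=shot(n,n+'0'); print(c)
E
```

```text
pics
{'clock': 0.0, 'joints': array([ 1.25138003e+00,  3.00455357e-01,  1.52161531e+00,  2.90908081e-05,
        1.32066810e+00, -6.66205170e-02]), 'qd': array([-0.00102912,  0.00061752,  0.00096768,  0.00042951, -0.00156202,
        0.00033734]), 'effort': array([-7.88272810e-04, -5.31800008e+01, -3.52737951e+01,  7.08070910e-02,
        2.44584319e-02, -7.28276336e-05]), 'eef_pos': array([137.49199016, 532.28622966, 226.88046415]), 'eef_rot': array([-3.14045095e+00, -1.04413177e-04,  2.88878959e+00]), 'wrist_force': array([-0.01032567, -0.54162717, -0.76345759]), 'moment': array([0.05758045, 0.01870136, 0.07368119]), 'finger_gap': 93.95546863847167}
{'mtx': array([[384.32806608,   0.        , 283.39302253],
       [  0.        , 384.32806608, 206.75969499],
       [  0.        ,   0.        ,   1.        ]]), 'distortion': array([-0.09613875,  0.        ,  0.        ,  0.        ,  0.        ]), 'eye': array([1193.62941048,  -83.38937688, 1048.63848915]), 'orientation': array([-2.50947241e+00, -1.33198157e-03,  1.46699358e+00])}
{'mtx': array([[460.05524749,   0.        , 283.43250806],
       [  0.        , 460.05524749, 213.24456924],
       [  0.        ,   0.        ,   1.        ]]), 'distortion': array([-0.14883276,  0.        ,  0.        ,  0.        ,  0.        ]), 'eye': array([  35.84522281, -846.07178429,  727.74585053]), 'orientation': array([-2.1440681 , -0.01227402, -0.49060009])}
{'mtx': array([[347.77342123,   0.        , 278.4326573 ],
       [  0.        , 347.77342123, 213.57880836],
       [  0.        ,   0.        ,   1.        ]]), 'distortion': array([-0.01237558,  0.        ,  0.        ,  0.        ,  0.        ]), 'eye': array([ 56.42659941, 554.65269931, 384.48800836]), 'orientation': array([2.85393708e+00, 8.23323011e-04, 1.31822423e+00])}
```

View pics/scene0.png

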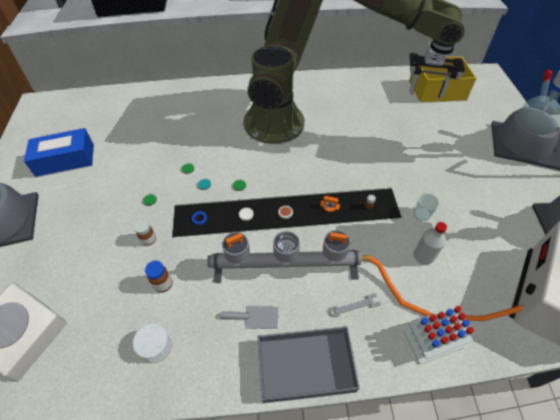

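View pics/side0.png

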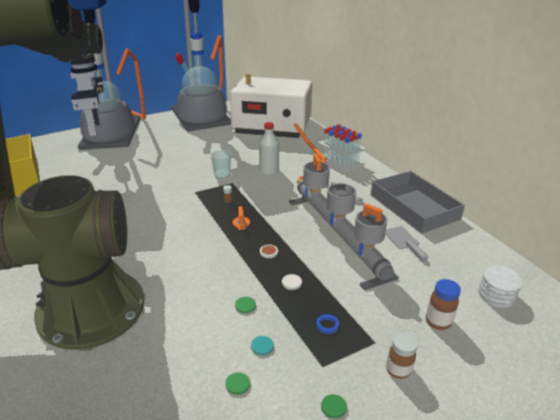

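View pics/wrist0.png

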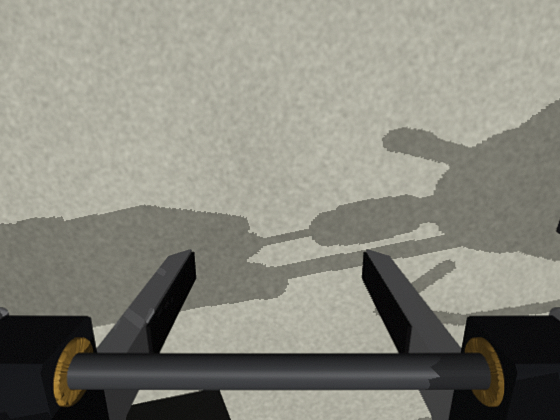

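Candidates in the scene picture: the white disc at (246,214) is the clean one. The stained disc is at (285,212), green ones at (188,168), (239,185) and (150,200), and a turquoise one at (204,184). The blue ring is at (200,217). The loose orange ring is at (331,204), with the locked ones at (235,240) and (338,238). The open housing is the middle one, at (287,243). Next I'll crop to check and measure.

```bash
cat >> h.py <<'E'
from scipy.spatial.transform import Rotation as R
def load(f):
    return np.load('pics/%s.npz'%f)
def rotm(o): 
    return R.from_euler('xyz',o).as_matrix()
def world_depth(z,u,v,dd=None):
    dd=z['d'][v,u] if dd is None else dd
    p=cv2.undistortPoints(np.array([[[u,v]]],float).astype(np.float64),z['K'],z['D'])[0,0]
    return z['eye']+rotm(z['ori'])@(np.array([p[0],p[1],1])*dd)
def world_plane(z,uv,h):
    p=cv2.undistortPoints(np.array(uv,float).reshape(-1,1,2),z['K'],z['D'])[:,0]
    r=np.c_[p,np.ones(len(p))]@rotm(z['ori']).T
    return z['eye']+r*((h-z['eye'][2])/r[:,2])[:,None]
def cloud(z):
    d=z['d'];vv,uu=np.mgrid[:d.shape[0],:d.shape[1]]
    p=cv2.undistortPoints(np.stack([uu,vv],-1).reshape(-1,1,2).astype(float),z['K'],z['D'])[:,0]
    r=np.c_[p,np.ones(len(p))]*d.reshape(-1,1)
    return (z['eye']+r@rotm(z['ori']).T).reshape(*d.shape,3)
E
python3 - <<'E'
from h import *
z=load('scene0')
for n,u,v,h in [('frit',246,214,10),('used',285,212,10),('spacer',200,217,12),('ring',331,203,40),('mouth',287,240,146),('barL',235,239,176),('barR',338,237,176),('vial',371,200,50)]:
    print(n,world_plane(z,[(u,v)],h)[0].round(1),world_depth(z,u,v).round(1))
z=load('side0')
for n,u,v,h in [('frit',291,282,10),('used',268,251,10),('spacer',328,324,12),('ring',241,213,40),('mouth',341,190,146),('barL',372,210,176)]:
    print(n,world_plane(z,[(u,v)],h)[0].round(1),world_depth(z,u,v).round(1))
a=cv2.imread('pics/scene0.png')[190:270,180:390];cv2.imwrite('pics/c1.png',cv2.resize(a,None,fx=3.8,fy=3.8,interpolation=cv2.INTER_CUBIC))
E
```

```text
frit [ 454.  -129.3   10. ] [ 452.6 -129.4    8.1]
used [ 4.592e+02 -1.000e-01  1.000e+01] [4.572e+02 1.000e-01 7.200e+00]
spacer [ 452.  -280.9   12. ] [ 445.9 -282.5    3.5]
ring [459.9 151.5  40. ] [440.  157.8  12.7]
mouth [649.5 -15.6 146. ] [632.5 -13.4 117.8]
barL [ 650.5 -154.9  176. ] [ 648.2 -155.2  172.3]
barR [672.5 118.5 176. ] [669.7 119.6 171.3]
vial [468.5 282.5  50. ] [472.1 280.6  55. ]
frit [ 443.3 -139.6   10. ] [ 444.3 -138.     8.4]
used [448.6  -8.4  10. ] [449.4  -6.7   8.6]
spacer [ 446.9 -294.7   12. ] [ 452.9 -286.6    1.5]
ring [441.6 143.9  40. ] [438.1 135.3  46. ]
mouth [648.7 -24.9 146. ] [ 6.669e+02 -5.000e-01  1.287e+02]
barL [ 629.1 -174.4  176. ] [ 635.6 -167.   170. ]
```

View pics/c1.png

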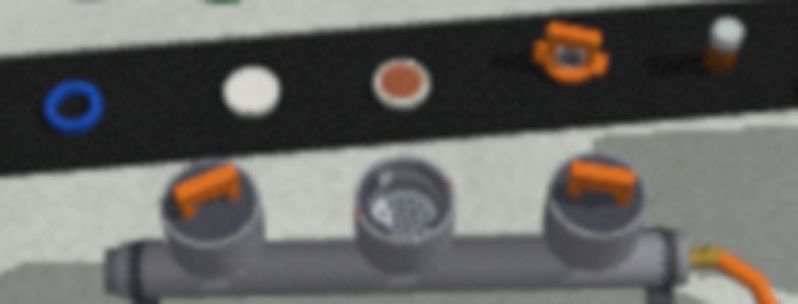

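```bash
cat >> h.py <<'E'
def toolR(): return rotm(manip.read_state()['eef_rot'])
def plan(x,y,z,yaw=None):
    """shift in cm in current tool axes, and turn in deg (about tool z) to do AFTER the shift"""
    s=manip.read_state(); Rt=rotm(s['eef_rot']); d=Rt.T@(np.array([x,y,z])-s['eef_pos'])/10
    t=None
    if yaw is not None: 
        t=-np.degrees((yaw-s['eef_rot'][2]+np.pi)%(2*np.pi)-np.pi)
    print('at',s['eef_pos'].round(1),s['eef_rot'].round(3),'clock',s['clock'],'shift cm',d.round(3),'turn deg',t, 'j6',s['joints'][5].round(2),'gap',s['finger_gap'],'F',s['wrist_force'].round(1))
E
python3 - <<'E'
from h import *
c=vision.calibration('wrist');s=manip.read_state()
Rt=rotm(s['eef_rot']);Rc=rotm(c['orientation'])
print(Rt.T@(c['eye']-s['eef_pos']));print((Rt.T@Rc).round(3))
plan(440,-170,330,1.29)
E
```

```text
[  84.10725261    1.1944167  -157.52771688]
[[ 0.    -0.959 -0.284]
 [ 1.     0.     0.   ]
 [-0.    -0.284  0.959]]
at [137.5 532.3 227. ] [-3.141 -0.     2.889] clock 0.15 shift cm [-46.855 -60.442 -10.246] turn deg 91.60142284349305 j6 -0.07 gap 93.91034936658681 F [ 0.3 -0.3 -0.4]
```

```bash
python3 - <<'E'
from h import *
plan(420,-60,330,0)
E
```

```text
at [137.5 532.3 227. ] [-3.141 -0.     2.889] clock 0.15 shift cm [-42.167 -50.292 -10.255] turn deg 165.51297841536925 j6 -0.07 gap 93.91034936658681 F [ 0.3 -0.3 -0.4]
```

Call:
{"op": "carry_out", "data": {
  "deltas": [
    [[-2.1, -2.5, -0.6], 0, 1],
    [[-2.1, -2.5, -0.6], 0, 1],
    [[-2.1, -2.5, -0.6], 0, 1],
    [[-2.1, -2.5, -0.6], 0, 1],
    [[-2.1, -2.5, -0.6], 0, 1],
    [[-2.1, -2.5, -0.5], 0, 1],
    [[-2.1, -2.5, -0.5], 0, 1],
    [[-2.1, -2.5, -0.5], 0, 1],
    [[-2.1, -2.5, -0.5], 0, 1],
    [[-2.1, -2.5, -0.5], 0, 1],
    [[-2.1, -2.5, -0.5], 0, 1],
    [[-2.1, -2.5, -0.5], 0, 1],
    [[-2.1, -2.5, -0.5], 0, 1],
    [[-2.1, -2.5, -0.5], 0, 1],
    [[-2.1, -2.5, -0.5], 0, 1],
    [[-2.1, -2.5, -0.5], 0, 1],
    [[-2.1, -2.5, -0.5], 0, 1],
    [[-2.1, -2.5, -0.5], 0, 1],
    [[-2.1, -2.5, -0.5], 0, 1],
    [[-2.1, -2.5, -0.5], 0, 1]
  ]
}}

```text
clock: 1.82
eef_pos: [419.4, -58.4, 332.6]
eef_rot: [3.142, 0.0, 2.889]
wrist_force: [-0.5, 0.8, 0.2]
finger_gap: 94.0
```

Call:
{"op": "carry_out", "data": {
  "deltas": [
    [[0, 0, 0], 7, 1],
    [[0, 0, 0], 7, 1],
    [[0, 0, 0], 7, 1],
    [[0, 0, 0], 7, 1],
    [[0, 0, 0], 7, 1],
    [[0, 0, 0], 7, 1],
    [[0, 0, 0], 7, 1],
    [[0, 0, 0], 7, 1],
    [[0, 0, 0], 7, 1],
    [[0, 0, 0], 7, 1],
    [[0, 0, 0], 7, 1],
    [[0, 0, 0], 7, 1],
    [[0, 0, 0], 7, 1],
    [[0, 0, 0], 7, 1],
    [[0, 0, 0], 7, 1],
    [[0, 0, 0], 7, 1],
    [[0, 0, 0], 7, 1],
    [[0, 0, 0], 7, 1],
    [[0, 0, 0], 7, 1],
    [[0, 0, 0], 7, 1]
  ]
}}

```text
clock: 3.48
eef_pos: [419.1, -56.6, 332.3]
eef_rot: [-3.141, 0.0, 0.439]
wrist_force: [0.7, 1.1, -0.3]
finger_gap: 94.1
```

Call:
{"op": "carry_out", "data": {
  "deltas": [
    [[0, 0, 0], 7, 1],
    [[0, 0, 0], 7, 1],
    [[0, 0, 0], 7, 1],
    [[0, 0, 0], 4.5, 1],
    [[0, 0, 0], 0, 1],
    [[0, 0, 0], 0, 1]
  ]
}}

```text
clock: 3.98
eef_pos: [419.1, -56.6, 332.4]
eef_rot: [-3.142, 0.0, 0.003]
wrist_force: [-0.7, 0.1, -0.6]
finger_gap: 94.2
```

```bash
python3 - <<'E'
from h import *
shot('wrist','w1')
plan(420,-60,330,0)
E
```

```text
at [419.1 -56.6 332.4] [-3.142e+00  0.000e+00  3.000e-03] clock 4.0333 shift cm [0.087 0.337 0.236] turn deg 0.19495772972783676 j6 1.35 gap 93.88551061185946 F [ 0.4  0.2 -0.6]
```

View pics/w1.png

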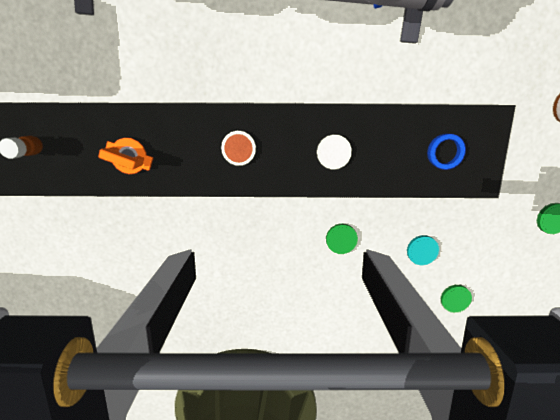

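The white disc is at (334,152), the stained one at (238,148), the blue ring at (447,151) and the clamp ring at (127,155). The green and turquoise discs are off the mat, at about (342,238), (423,250) and (456,298). Next: fit ellipses.

```bash
cat >> h.py <<'E'
def blob(z,box,lo,hi):
    """HSV mask inside box (u0,v0,u1,v1), largest contour hull ellipse"""
    u0,v0,u1,v1=box
    hsv=cv2.cvtColor(np.ascontiguousarray(z['im'][v0:v1,u0:u1]),cv2.COLOR_RGB2HSV)
    m=cv2.inRange(hsv,np.array(lo),np.array(hi))
    cs,_=cv2.findContours(m,cv2.RETR_EXTERNAL,cv2.CHAIN_APPROX_NONE)
    c=max(cs,key=cv2.contourArea)
    return c[:,0,:]+[u0,v0],m
def circ(z,c,h):
    p=world_plane(z,c,h)[:,:2]
    (x,y),(a,b),_=cv2.fitEllipse(p.astype(np.float32)*1.0)
    return np.round([x,y,a,b],1)
E
python3 - <<'E'
from h import *
z=load('w1')
P=cloud(z)
c,_=blob(z,(305,125,365,180),(0,0,150),(179,60,255)); print('frit',circ(z,c,10))
c,_=blob(z,(210,120,268,176),(0,0,120),(179,255,255)); print('used',circ(z,c,10))
c,_=blob(z,(420,125,475,178),(105,120,70),(130,255,255)); print('spacer',circ(z,c,12))
c,m=blob(z,(90,125,165,185),(5,120,100),(20,255,255))
uv=np.argwhere(m)[:,::-1]+[90,125]; p=P[uv[:,1],uv[:,0]]
print(np.percentile(p[:,2],[1,10,50,90,99]))
top=p[(p[:,2]>40)]; print(len(top),top.mean(0)); 
(cx,cy),(w,hh),a=cv2.minAreaRect(top[:,:2].astype(np.float32)); print('bar',cx,cy,w,hh,a)
low=p[(p[:,2]<20)]; print(len(low),low.min(0),low.max(0))
print('frit depth z',P[152,334],'used',P[148,238],'mat',P[180,300])
E
```

```text
frit [ 447.6 -130.6   45.5   46.3]
used [4.522e+02 1.000e-01 4.600e+01 4.640e+01]
spacer [ 449.  -283.9   47.6   52.3]
[ 1.65011861  9.97816681 12.49063717 47.44665088 49.22754895]
380 [443.2364423  146.80738133  53.51565222]
bar 461.84185791015625 56.44091796875 31.987764358520508 234.5595703125 11.918827056884766
695 [4.14507495e+02 1.19450768e+02 4.01411465e-01] [465.46104984 198.40904287  19.79980118]
frit depth z [ 447.3512947  -130.77716067   11.62296972] used [ 4.52342656e+02 -7.02424065e-02  1.20554818e+01] mat [406.42169806 -85.86419648   1.23159941]
```

Call:
{"op": "carry_out", "data": {
  "deltas": [
    [[0.57, 1.48, 3.5], 0, 1],
    [[0.57, 1.48, 3.5], 0, 1],
    [[0.57, 1.48, 3.5], 0, 1],
    [[0.57, 1.48, 3.5], 0, 1],
    [[0.57, 1.48, 3.5], 0, 1],
    [[0, 0, 2.5], 0, 1],
    [[0, 0, 1.2], 0, 1],
    [[0, 0, 0], 0, 1],
    [[0, 0, 0], 0, 1]
  ]
}}

```text
clock: 4.78
eef_pos: [447.7, -130.7, 120.5]
eef_rot: [-3.141, 0.001, 0.002]
wrist_force: [-0.4, -0.1, 0.1]
finger_gap: 94.1
```

```bash
python3 - <<'E'
from h import *
im,d,c=shot('wrist','w2')
z=load('w2')
c,_=blob(z,(220,150,340,270),(0,0,150),(179,60,255)); x=circ(z,c,10);print('frit',x)
print(cloud(z)[214,285])
plan(x[0],x[1],28,0)
E
```

```text
frit [ 447.7 -130.9   45.7   46.6]
[ 450.47541005 -134.39836638   11.04634237]
at [ 448.1 -130.7  121.3] [ 3.141e+00 -1.000e-03  2.000e-03] clock 4.8333 shift cm [-0.047  0.015  9.334] turn deg 0.09691697606206827 j6 1.21 gap 93.86994406170557 F [-0.1  0.6  0.9]
```

View pics/w2.png

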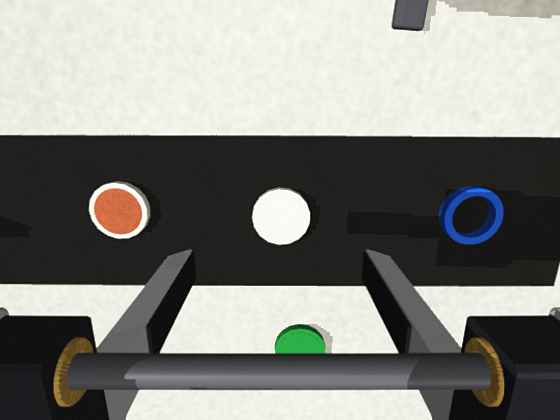

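Call:
{"op": "carry_out", "data": {
  "deltas": [
    [[0, 0, 3], 0, 1],
    [[0, 0, 3], 0, 0.8],
    [[0, 0, 1.8], 0, 0.7],
    [[0, 0, 1], 0, 0.7],
    [[0, 0, 0.4], 0, 0.7],
    [[0, 0, 0], 0, 0.7],
    [[0, 0, 0], 0, 0.7]
  ],
  "grip_force": 12
}}

```text
clock: 5.42
eef_pos: [448.5, -130.9, 29.7]
eef_rot: [3.141, -0.002, 0.001]
wrist_force: [0.5, -0.1, 0.1]
finger_gap: 66.2
```

Call:
{"op": "carry_out", "data": {
  "deltas": [
    [[0, 0, 0.1], 0, 0.2],
    [[0, 0, 0], 0, 0.2],
    [[0, 0, 0], 0, 0.2],
    [[0, 0, 0], 0, 0.2],
    [[0, 0, 0], 0, 0.2],
    [[0, 0, 0], 0, 0.2]
  ]
}}

```text
clock: 5.92
eef_pos: [448.0, -130.7, 28.0]
eef_rot: [3.141, -0.001, 0.0]
wrist_force: [-0.3, -0.2, 6.3]
finger_gap: 46.0
```

Call:
{"op": "carry_out", "data": {
  "deltas": [
    [[0, 0, -1], 0, 0.2],
    [[0, 0, -2], 0, 0.2],
    [[0, 0, -3], 0, 0.2],
    [[0, 0, -3], 0, 0.2],
    [[1.3, -1.2, -3], 0, 0.2],
    [[1.3, -1.2, -3], 0, 0.2],
    [[1.3, -1.2, -3], 0, 0.2],
    [[1.3, -1.2, -3], 0, 0.2],
    [[1.3, -1.2, -2.5], 0, 0.2],
    [[1.3, -1.2, -1.5], 0, 0.2],
    [[1.3, -1.2, 0], 0, 0.2],
    [[1.3, -1.2, 0], 0, 0.2],
    [[1.3, -1.2, 0], 0, 0.2],
    [[1.3, -1.1, 0], 0, 0.2],
    [[0, 0, 0], 0, 0.2],
    [[0, 0, 0], 0, 0.2]
  ]
}}

```text
clock: 7.25
eef_pos: [577.5, -11.3, 277.5]
eef_rot: [3.142, 0.001, 0.001]
wrist_force: [-0.5, -0.4, -1.1]
finger_gap: 45.9
```

```bash
python3 - <<'E'
from h import *
im,d,c=shot('wrist','w3')
plan(650,-12,280,0)
E
```

```text
at [577.2 -11.8 277.6] [3.142e+00 0.000e+00 1.000e-03] clock 7.3 shift cm [ 7.28   0.028 -0.241] turn deg 0.02993872365110589 j6 1.49 gap 45.994773754807156 F [-0.1 -0.2  0.4]
```

View pics/w3.png

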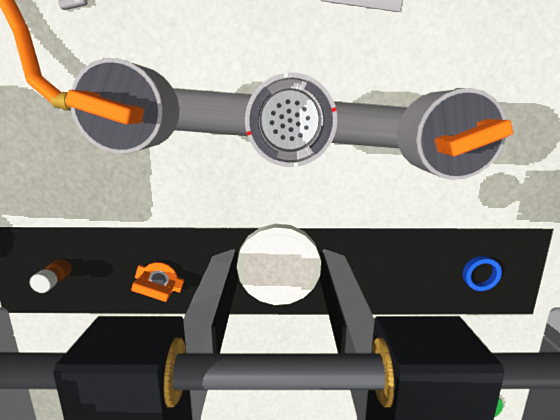

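The mouth centre is near (290,119), with red marks at about (248,133) and (333,109), and white marks at about (285,75) and (296,163). The white disc is held at (279,264), between the finger tips.

```bash
python3 - <<'E'
from h import *
from scipy.optimize import least_squares
z=load('w3');P=cloud(z)
sub=P[65:175,235:345]
m=(abs(sub[...,2]-146)<6)
p=sub[m]; print(m.sum(), np.median(p[:,2]))
cs,_=cv2.findContours(m.astype(np.uint8),cv2.RETR_EXTERNAL,cv2.CHAIN_APPROX_NONE)
c=max(cs,key=cv2.contourArea)[:,0]+[235,65]
print('outer',circ(z,c,146))
hsv=cv2.cvtColor(np.ascontiguousarray(z['im']),cv2.COLOR_RGB2HSV)
mk=((hsv[...,0]<8)|(hsv[...,0]>172))&(hsv[...,1]>120)&(hsv[...,2]>90)
mk[:65]=0;mk[175:]=0;mk[:,:235]=0;mk[:,345:]=0
n,l,s,cen=cv2.connectedComponentsWithStats(mk.astype(np.uint8))
for i in range(1,n): print(s[i],cen[i],world_plane(z,[cen[i]],146)[0].round(1))
a=cv2.cvtColor(z['im'],cv2.COLOR_RGB2BGR)[60:180,230:350];cv2.imwrite('pics/c3.png',cv2.resize(a,None,fx=5,fy=5,interpolation=cv2.INTER_CUBIC))
# held disc
c,_=blob(z,(230,215,330,245),(0,0,150),(179,60,255))
E
```

```text
2888 146.30597946817858
outer [651.9 -19.6  73.4  73.6]
[331 107   6   5  18] [333.33333333 109.05555556] [661.  -53.5 146. ]
[246 131   6   4  17] [248.58823529 132.58823529] [642.6  14.5 146. ]
```

View pics/c3.png

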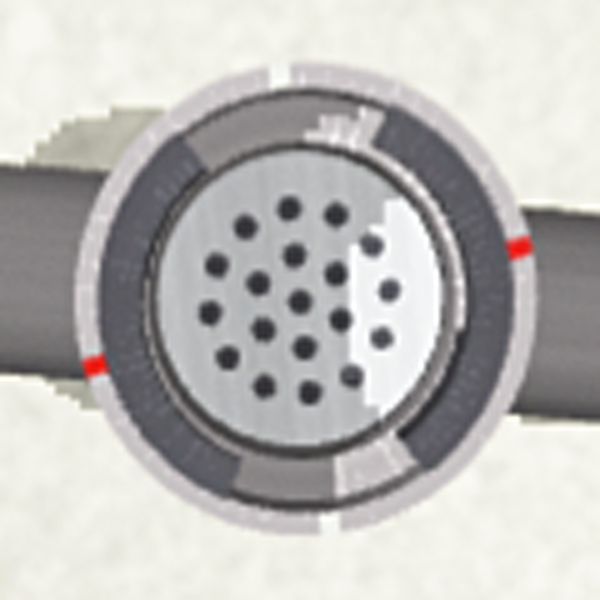

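```bash
python3 - <<'E'
from h import *
z=load('w3')
hsv=cv2.cvtColor(np.ascontiguousarray(z['im']),cv2.COLOR_RGB2HSV)
m=cv2.inRange(hsv,(0,0,140),(179,60,255)); m[:215]=0;m[320:]=0;m[:,:225]=0;m[:,335:]=0
m[229:310,:][:, (np.arange(560)<238)|(np.arange(560)>321)]=0
cs,_=cv2.findContours(m,cv2.RETR_EXTERNAL,cv2.CHAIN_APPROX_NONE)
c=max(cs,key=cv2.contourArea)[:,0]
a=cv2.cvtColor(z['im'],cv2.COLOR_RGB2BGR).copy(); cv2.drawContours(a,[c.reshape(-1,1,2)],-1,(0,0,255),1)
cv2.imwrite('pics/c4.png',cv2.resize(a[200:330,200:360],None,fx=4,fy=4,interpolation=0))
print(circ(z,c,259.6), cloud(z)[264,279])
plan(652,-19.6,180,0)
E
```

```text
[583.2 -10.   53.4  60.7] [579.22018246 -10.18477746 260.19571379]
at [577.2 -11.8 277.6] [3.142e+00 0.000e+00 1.000e-03] clock 7.3 shift cm [7.484 0.788 9.759] turn deg 0.02993872365110589 j6 1.49 gap 45.994773754807156 F [-0.1 -0.2  0.4]
```

View pics/c4.png

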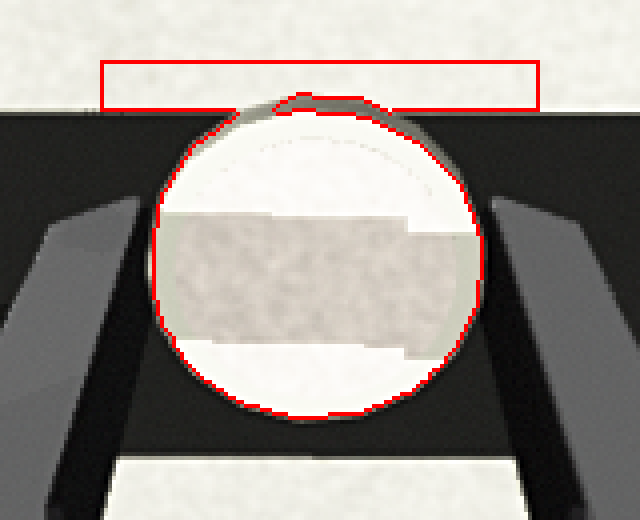

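```bash
python3 - <<'E'
from h import *
z=load('w3')
print(world_plane(z,[(279.5,266.6),(238,266),(321,266),(279.5,305),(279.5,228.3)],259.6).round(1))
E
```

```text
[[577.4 -10.5 259.6]
 [577.7  12.4 259.6]
 [577.8 -33.3 259.6]
 [553.4 -10.5 259.6]
 [599.7 -10.4 259.6]]
```

Call:
{"op": "carry_out", "data": {
  "deltas": [
    [[1.5, 0.18, 0], 0, 0.2],
    [[1.5, 0.18, 0], 0, 0.2],
    [[1.5, 0.18, 1], 0, 0.2],
    [[1.5, 0.18, 2], 0, 0.2],
    [[1.48, 0.16, 2.4], 0, 0.2],
    [[0, 0, 2.4], 0, 0.2],
    [[0, 0, 1.6], 0, 0.2],
    [[0, 0, 0.3], 0, 0.2],
    [[0, 0, 0], 0, 0.2],
    [[0, 0, 0], 0, 0.2]
  ]
}}

```text
clock: 8.13
eef_pos: [652.6, -20.8, 182.1]
eef_rot: [3.141, -0.002, -0.0]
wrist_force: [-0.4, 1.0, -0.5]
finger_gap: 46.3
```

```bash
python3 - <<'E'
from h import *
for n in ['wrist','scene','side']: shot(n,n+'4')
plan(652,-20.6,169,0)
a=cv2.imread('pics/scene4.png')[200:280,235:340];b=cv2.imread('pics/side4.png')[150:230,290:395]
cv2.imwrite('pics/c5.png',cv2.resize(np.hstack([a,b]),None,fx=3.8,fy=3.8,interpolation=cv2.INTER_CUBIC))
E
```

```text
at [652.8 -20.5 182.2] [ 3.141e+00 -2.000e-03  0.000e+00] clock 8.2833 shift cm [-0.08   0.006  1.316] turn deg 0.010255049123529704 j6 1.48 gap 46.16857357192888 F [ 1.1 -0.2  0.1]
```

View pics/wrist4.png

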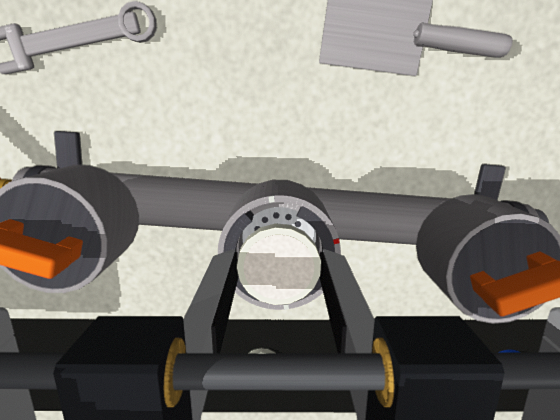

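View pics/c5.png

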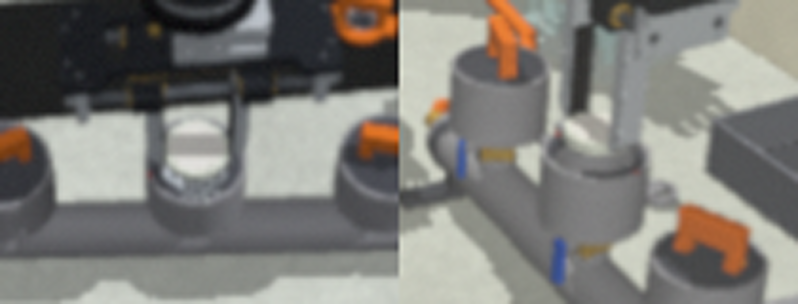

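```bash
python3 - <<'E'
from h import *
from scipy.optimize import least_squares
z=load('wrist4');P=cloud(z)
# outer rim edge points, rays at upper half: for each col, first row where z within 146+-5
pts=[]
for u in range(222,338,2):
    for v in range(185,300):
        if abs(P[v,u,2]-146)<4: pts.append((u,v));break
pts=np.array([p for p in pts if p[1]<245])
w=world_plane(z,pts,146)[:,:2]
f=lambda p,w=w: np.hypot(w[:,0]-p[0],w[:,1]-p[1])-37
r=least_squares(f,[652,-20],loss='soft_l1',f_scale=0.5);print(r.x,np.std(f(r.x)),len(w))
print(world_plane(z,[(279.5,266.6),(238,266),(321,266)],182.2-18).round(1))
E
```

```text
[652.36647486 -19.59915247] 0.22595202829328837 58
[[652.5 -20.  164.2]
 [652.9   2.9 164.2]
 [652.9 -42.9 164.2]]
```

Call:
{"op": "carry_out", "data": {
  "deltas": [
    [[-0.04, 0, 0.5], 0, 0.2],
    [[0, 0, 0.5], 0, 0.2],
    [[0, 0, 0.25], 0, 0.2],
    [[0, 0, 0], 0, 0.2],
    [[0, 0, 0], 0, 0.2],
    [[0, 0, 0], 0, 0.2],
    [[0, 0, 0], 0, 0.2]
  ]
}}

```text
clock: 8.87
eef_pos: [652.0, -20.4, 168.0]
eef_rot: [3.142, 0.0, 0.0]
wrist_force: [-1.7, 0.9, 3.1]
finger_gap: 46.6
```

Call:
{"op": "carry_out", "data": {
  "deltas": [
    [[0, 0, -0.15], 0, 0.2],
    [[0, 0, 0], 0, 0.2],
    [[0, 0, 0], 0, 0.2],
    [[0, 0, 0], 0, 0.2]
  ]
}}

```text
clock: 9.2
eef_pos: [652.0, -20.4, 169.2]
eef_rot: [-3.142, 0.0, 0.0]
wrist_force: [0.2, -0.9, -0.6]
finger_gap: 46.0
```

Call:
{"op": "carry_out", "data": {
  "deltas": [
    [[0, 0, 0], 0, 0.7],
    [[0, 0, 0], 0, 0.7],
    [[0, 0, 0], 0, 0.7],
    [[0, 0, 0], 0, 0.7],
    [[0, 0, 0], 0, 0.7],
    [[0, 0, 0], 0, 0.7]
  ]
}}

```text
clock: 9.7
eef_pos: [652.1, -20.4, 169.5]
eef_rot: [3.142, -0.0, 0.0]
wrist_force: [0.6, 0.9, -0.2]
finger_gap: 65.8
```

Call:
{"op": "carry_out", "data": {
  "deltas": [
    [[0, 0, -3], 0, 0.7],
    [[0, 0, -3], 0, 0.7],
    [[0, 0, -3], 0, 0.8],
    [[0, 0, -1], 0, 0.8],
    [[0, 0, 0], 0, 0.8]
  ]
}}

```text
clock: 10.12
eef_pos: [652.7, -20.4, 272.4]
eef_rot: [3.141, -0.005, 0.0]
wrist_force: [-0.5, -0.0, -0.6]
finger_gap: 74.9
```

```bash
python3 - <<'E'
from h import *
shot('wrist','w5'); z=load('w5');P=cloud(z)
plan(449,-284,120,0)
c,_=blob(z,(230,160,330,260),(0,0,150),(179,60,255)); print(circ(z,c,123))
E
```

```text
at [652.2 -20.4 269.8] [ 3.141e+00 -1.000e-03  0.000e+00] clock 10.1667 shift cm [-20.351  26.354  14.953] turn deg 0.01585408061786741 j6 1.48 gap 74.97009462777284 F [ 0.6 -0.2 -0.4]
[637.2 -19.8  87.8  94.2]
```

View pics/w5.png

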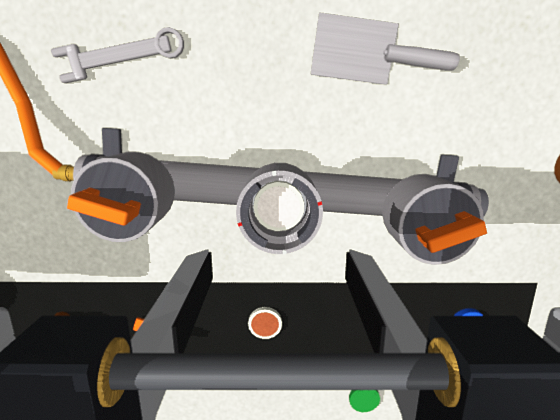

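```bash
python3 - <<'E'
from h import *
z=load('w5');P=cloud(z)
a=cv2.cvtColor(z['im'],cv2.COLOR_RGB2BGR)[160:260,230:330];cv2.imwrite('pics/c6.png',cv2.resize(a,None,fx=6,fy=6,interpolation=cv2.INTER_CUBIC))
s=P[185:230,255:305].reshape(-1,3); m=(abs(s[:,2]-123)<6)&(np.hypot(s[:,0]-652,s[:,1]+20)<22)
q=s[m];A=np.c_[q[:,:2]-[652,-20],np.ones(len(q))];print(len(q),np.linalg.lstsq(A,q[:,2],rcond=None)[0],q[:,2].min(),q[:,2].max())
E
```

```text
1720 [-4.12567477e-03  1.67514584e-03  1.23576979e+02] 119.08630386967207 126.02013634753894
```

View pics/c6.png

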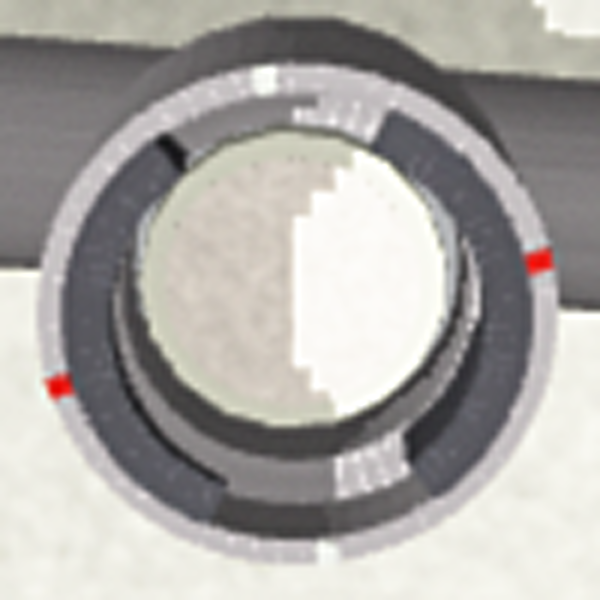

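Disc flat at z≈123.6, as expected. Now the spacer.

Call:
{"op": "carry_out", "data": {
  "deltas": [
    [[-2, 2.6, 0], 0, 1],
    [[-2, 2.6, 0], 0, 1],
    [[-2, 2.6, 0], 0, 1],
    [[-2, 2.6, 0], 0, 1],
    [[-2, 2.6, 0], 0, 1],
    [[-2, 2.6, 1], 0, 1],
    [[-2, 2.6, 2], 0, 1],
    [[-2, 2.6, 2.5], 0, 1],
    [[-2, 2.6, 2.5], 0, 1],
    [[-2, 2.6, 2.5], 0, 1],
    [[-0.3, 0.4, 2.5], 0, 1],
    [[0, 0, 1.5], 0, 1],
    [[0, 0, 0.4], 0, 1],
    [[0, 0, 0], 0, 1]
  ]
}}

```text
clock: 11.33
eef_pos: [448.2, -283.7, 118.4]
eef_rot: [-3.139, 0.003, 0.0]
wrist_force: [-0.2, -0.1, -0.0]
finger_gap: 94.3
```

```bash
python3 - <<'E'
from h import *
shot('wrist','w6'); z=load('w6');P=cloud(z)
c,m=blob(z,(220,150,345,275),(105,120,60),(130,255,255)); print(circ(z,c,12),circ(z,c,7), c.min(0),c.max(0))
pts=np.argwhere(m)[:,::-1]+[220,150];q=P[pts[:,1],pts[:,0]];q=q[q[:,2]>9.5];print(len(q),q.mean(0),q.min(0),q.max(0))
plan(449,-284,29,0)
E
```

```text
[ 449.5 -285.6   47.4   49.3] [ 448.  -285.6   48.3   50.2] [253 186] [313 245]
1277 [ 450.06625065 -285.69270163   13.46336132] [ 425.33233492 -308.8079921     9.52483115] [ 531.27270847 -262.52968052  275.6118861 ]
at [ 448.9 -284.   119.8] [-3.141e+00  1.000e-03  1.000e-03] clock 11.3833 shift cm [0.021 0.01  9.078] turn deg 0.034948961771971564 j6 0.94 gap 93.42358409963197 F [0.3 0.1 0.4]
```

View pics/w6.png

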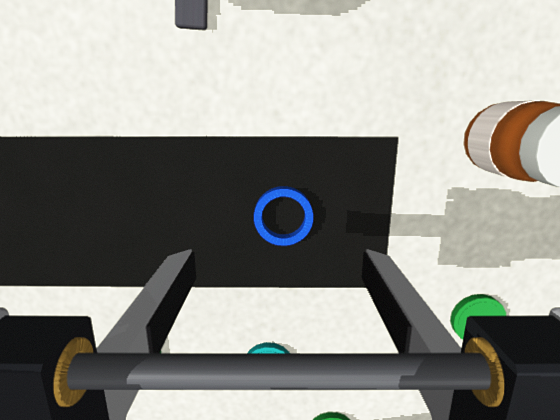

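Call:
{"op": "carry_out", "data": {
  "deltas": [
    [[0.05, 0.18, 3], 0, 1],
    [[0, 0, 3], 0, 0.8],
    [[0, 0, 1.8], 0, 0.7],
    [[0, 0, 0.8], 0, 0.7],
    [[0, 0, 0.4], 0, 0.7],
    [[0, 0, 0.05], 0, 0.7],
    [[0, 0, 0], 0, 0.7],
    [[0, 0, 0], 0, 0.2],
    [[0, 0, 0], 0, 0.2],
    [[0, 0, 0], 0, 0.2],
    [[0, 0, 0], 0, 0.2],
    [[0, 0, 0], 0, 0.2],
    [[0, 0, 0], 0, 0.2]
  ]
}}

```text
clock: 12.47
eef_pos: [449.9, -286.5, 30.5]
eef_rot: [3.141, -0.001, 0.0]
wrist_force: [-1.1, 1.6, 6.4]
finger_gap: 45.8
```

Call:
{"op": "carry_out", "data": {
  "deltas": [
    [[0, 0, -1], 0, 0.2],
    [[0, 0, -2.5], 0, 0.2],
    [[0, 0, -3.5], 0, 0.2],
    [[0, 0, -4], 0, 0.2],
    [[2, -2.66, -4], 0, 0.2],
    [[2, -2.66, -3], 0, 0.2],
    [[2, -2.66, -2.5], 0, 0.2],
    [[2, -2.66, -1], 0, 0.2],
    [[2, -2.66, 0], 0, 0.2],
    [[2, -2.66, 0], 0, 0.2],
    [[2, -2.66, 0], 0, 0.2],
    [[2, -2.66, 0], 0, 0.2],
    [[2, -2.66, 0], 0, 0.2],
    [[2.2, -2.66, 1], 0, 0.2],
    [[0, 0, 2.5], 0, 0.2],
    [[0, 0, 2.3], 0, 0.2],
    [[0, 0, 0.8], 0, 0.2],
    [[0, 0, 0], 0, 0.2],
    [[0, 0, 0], 0, 0.2]
  ]
}}

```text
clock: 14.05
eef_pos: [646.0, -27.4, 169.7]
eef_rot: [3.142, -0.0, 0.0]
wrist_force: [0.0, 0.5, -0.2]
finger_gap: 46.6
```

```bash
python3 - <<'E'
from h import *
from scipy.optimize import least_squares
shot('wrist','w7'); z=load('w7');P=cloud(z)
plan(652.1,-20.4,169.5,0)
s=manip.read_state()
c,m=blob(z,(230,215,330,320),(105,120,60),(130,255,255)); 
print(c.min(0),c.max(0),circ(z,c,s['eef_pos'][2]-18.5))
pts=[]
for u in range(222,338,2):
    for v in range(175,300):
        if abs(P[v,u,2]-146)<4: pts.append((u,v));break
pts=np.array([p for p in pts if p[1]<245])
w=world_plane(z,pts,146)[:,:2]
f=lambda p,w=w: np.hypot(w[:,0]-p[0],w[:,1]-p[1])-37
r=least_squares(f,[652,-20],loss='soft_l1',f_scale=0.5);print(r.x,np.std(f(r.x)),len(w))
E
```

```text
at [646.1 -27.6 169.7] [ 3.141 -0.    -0.   ] clock 14.1 shift cm [ 0.598 -0.718  0.024] turn deg -0.0008229191745966918 j6 1.47 gap 46.70277920853375 F [0.5 0.7 0.5]
[236 224] [320 308] [645.  -26.2  47.1  51.1]
[652.32895044 -19.56154885] 0.2359597692947109 56
```

View pics/w7.png

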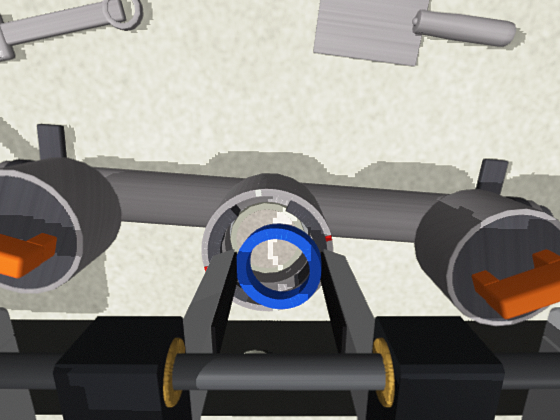

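Call:
{"op": "carry_out", "data": {
  "deltas": [
    [[0, 0, -1.5], 0, 0.2],
    [[0.2, -0.2, 0], 0, 0.2],
    [[0.2, -0.3, 0], 0, 0.2],
    [[0.2, -0.22, 0], 0, 0.2],
    [[0, 0, 0], 0, 0.2],
    [[0, 0, 0], 0, 0.2]
  ]
}}

```text
clock: 14.6
eef_pos: [652.1, -19.9, 183.2]
eef_rot: [-3.142, 0.001, 0.001]
wrist_force: [-0.5, 0.0, -1.0]
finger_gap: 46.0
```

```bash
python3 - <<'E'
from h import *
from scipy.optimize import least_squares
shot('wrist','w8'); z=load('w8');P=cloud(z)
plan(652.1,-20.4,169.5,0)
s=manip.read_state()
c,m=blob(z,(230,215,330,320),(105,120,60),(130,255,255)); 
print(c.min(0),c.max(0),world_plane(z,[(c.min(0)+c.max(0))/2],s['eef_pos'][2]-18.5))
pts=[]
for u in range(222,338,2):
    for v in range(175,300):
        if abs(P[v,u,2]-146)<4: pts.append((u,v));break
pts=np.array([p for p in pts if p[1]<245])
w=world_plane(z,pts,146)[:,:2]
f=lambda p,w=w: np.hypot(w[:,0]-p[0],w[:,1]-p[1])-37
r=least_squares(f,[652,-20],loss='soft_l1',f_scale=0.5);print(r.x,np.std(f(r.x)),len(w))
E
```

```text
at [652.  -20.  183.3] [-3.142e+00  1.000e-03  0.000e+00] clock 14.65 shift cm [0.009 0.037 1.38 ] turn deg 0.025593059205798675 j6 1.48 gap 46.42335906859225 F [ 0.  -0.   0.5]
[236 224] [320 308] [[652.1157952  -18.27911292 164.80071043]]
[652.41853108 -19.49143672] 0.20310600769204545 58
```

Call:
{"op": "carry_out", "data": {
  "deltas": [
    [[0.02, 0.07, 0.5], 0, 0.2],
    [[0, 0, 0.5], 0, 0.2],
    [[0, 0, 0.35], 0, 0.2],
    [[0, 0, 0], 0, 0.2],
    [[0, 0, 0], 0, 0.2],
    [[0, 0, 0], 0, 0.2]
  ]
}}

```text
clock: 15.15
eef_pos: [652.4, -20.9, 170.5]
eef_rot: [3.142, -0.0, 0.0]
wrist_force: [-0.0, -0.4, -0.7]
finger_gap: 46.4
```

```bash
python3 - <<'E'
from h import *
plan(652.1,-20.4,169.5,0)
E
```

```text
at [652.4 -20.9 170.5] [ 3.142 -0.     0.   ] clock 15.15 shift cm [-0.031 -0.049  0.097] turn deg 0.013401888316238038 j6 1.48 gap 46.400771730589355 F [-0.  -0.4 -0.7]
```

Call:
{"op": "carry_out", "data": {
  "deltas": [
    [[0, 0, 0], 0, 0.7],
    [[0, 0, 0], 0, 0.7],
    [[0, 0, 0], 0, 0.7],
    [[0, 0, 0], 0, 0.7],
    [[0, 0, 0], 0, 0.7],
    [[0, 0, 0], 0, 0.7],
    [[0, 0, -3], 0, 0.7],
    [[0, 0, -3], 0, 0.7],
    [[0, 0, -3], 0, 0.8],
    [[0, 0, -1], 0, 0.8],
    [[0, 0, 0], 0, 0.8]
  ]
}}

```text
clock: 16.07
eef_pos: [653.0, -20.9, 273.4]
eef_rot: [3.141, -0.005, 0.0]
wrist_force: [0.5, -0.0, 0.1]
finger_gap: 75.0
```

```bash
python3 - <<'E'
from h import *
shot('wrist','w9'); z=load('w9');P=cloud(z)
c,m=blob(z,(235,165,325,255),(105,120,60),(130,255,255))
pts=np.argwhere(m)[:,::-1]+[235,165];q=P[pts[:,1],pts[:,0]];q=q[abs(q[:,2]-133)<2.5]
A=np.c_[q[:,:2]-[652,-20],np.ones(len(q))];print(len(q),np.linalg.lstsq(A,q[:,2],rcond=None)[0],q.min(0),q.max(0),circ(z,c,133))
a=cv2.cvtColor(z['im'],cv2.COLOR_RGB2BGR)[160:260,230:330];cv2.imwrite('pics/c9.png',cv2.resize(a,None,fx=6,fy=6,interpolation=cv2.INTER_CUBIC))
plan(445,147,150)
E
```

```text
992 [ 1.34837158e-03 -4.46834634e-04  1.33201850e+02] [628.3260792  -43.93194411 130.53264293] [675.47514625   2.36539937 135.38865148] [652.2 -20.6  46.5  48.1]
at [652.5 -20.8 270.7] [ 3.141e+00 -1.000e-03  0.000e+00] clock 16.1167 shift cm [-20.765 -16.793  12.04 ] turn deg None j6 1.48 gap 75.08335245410115 F [ 0.2  0.1 -0.3]
```

View pics/c9.png

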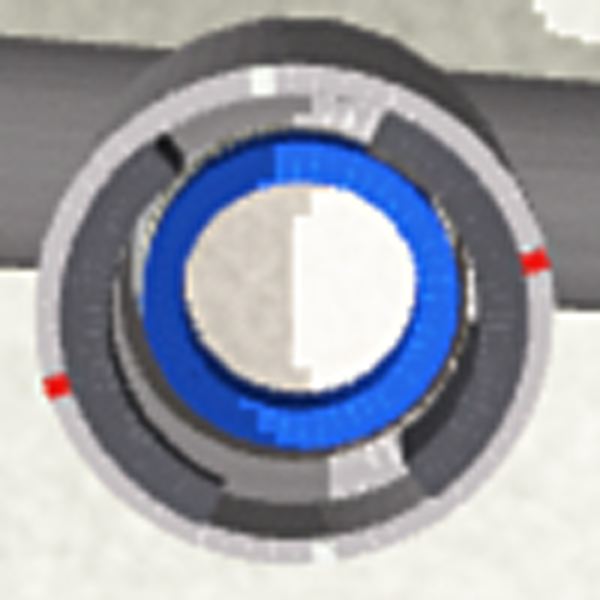

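Spacer flat at z≈133.2, within the bore. Now the clamp ring: hover over it first and measure.

Call:
{"op": "carry_out", "data": {
  "deltas": [
    [[-1.9, -1.5, 0], 0, 1],
    [[-1.9, -1.5, 0], 0, 1],
    [[-1.9, -1.5, 0], 0, 1],
    [[-1.9, -1.5, 0], 0, 1],
    [[-1.9, -1.5, 0], 0, 1],
    [[-1.9, -1.5, 0], 0, 1],
    [[-1.9, -1.5, 1], 0, 1],
    [[-1.9, -1.5, 1.5], 0, 1],
    [[-1.9, -1.5, 1.5], 0, 1],
    [[-1.9, -1.5, 1.5], 0, 1],
    [[-1.7, -1.5, 1.5], 0, 1],
    [[0, 0, 1.5], 0, 1],
    [[0, 0, 0.5], 0, 1],
    [[0, 0, 0], 0, 1]
  ]
}}

```text
clock: 17.28
eef_pos: [444.4, 143.8, 178.3]
eef_rot: [3.141, 0.004, 0.0]
wrist_force: [-0.8, 0.2, 0.5]
finger_gap: 94.1
```

```bash
python3 - <<'E'
from h import *
shot('wrist','w10'); z=load('w10')
plan(445,147,150)
E
```

```text
at [445.1 143.8 179.5] [3.141e+00 2.000e-03 0.000e+00] clock 17.3333 shift cm [-0.006 -0.325  2.947] turn deg None j6 1.8 gap 93.54537785462053 F [-0.  -0.7  0.3]
```

View pics/w10.png

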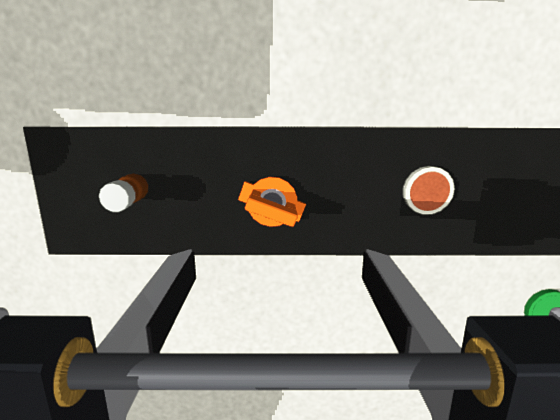

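```bash
python3 - <<'E'
from h import *
z=load('w10');P=cloud(z)
c,m=blob(z,(225,165,320,240),(3,120,60),(20,255,255))
pts=np.argwhere(m)[:,::-1]+[225,165];q=P[pts[:,1],pts[:,0]]
hist=np.histogram(q[:,2],bins=np.arange(0,56,4));print(hist)
t=q[(q[:,2]>42)&(q[:,2]<54)]
(cx,cy),(w,h),a=cv2.minAreaRect(t[:,:2].astype(np.float32));print('bar top',len(t),t.mean(0),(cx,cy),(w,h),a)
v=np.linalg.svd(t[:,:2]-t[:,:2].mean(0),full_matrices=False)[2][0];print('dir deg',np.degrees(np.arctan2(v[1],v[0])))
l=q[(q[:,2]<16)&(q[:,2]>8)];(cx,cy),(w,h),a=cv2.minAreaRect(l[:,:2].astype(np.float32));print('base',(cx,cy),(w,h),a)
a=cv2.cvtColor(z['im'],cv2.COLOR_RGB2BGR)[160:245,220:325];cv2.imwrite('pics/c10.png',cv2.resize(a,None,fx=6,fy=6,interpolation=cv2.INTER_CUBIC))
E
```

```text
(array([130,   8, 907, 190,  23,  18,  23,  25,  51,  59,  60, 634,  77]), array([ 0,  4,  8, 12, 16, 20, 24, 28, 32, 36, 40, 44, 48, 52]))
bar top 741 [442.70274341 151.57211212  46.88232546] (441.92572021484375, 151.64561462402344) (45.72401809692383, 12.678739547729492) 69.55977630615234
dir deg 69.41220103176306
base (441.87371826171875, 151.51605224609375) (62.668243408203125, 48.46443176269531) 37.74197006225586
```

View pics/c10.png

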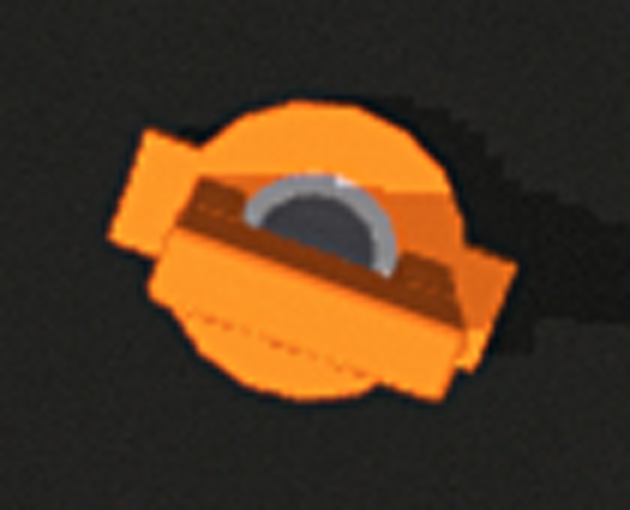

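Call:
{"op": "carry_out", "data": {
  "deltas": [
    [[-0.3, -0.75, 1], -6.9, 1],
    [[0, 0, 1], -6.9, 0.9],
    [[0, 0, 1], -6.9, 0.8],
    [[0, 0, 1], -6.9, 0.7],
    [[0, 0, 1], -6.9, 0.6],
    [[0, 0, 0], -7, 0.5],
    [[0, 0, 0], -7, 0.5],
    [[0, 0, 0], -7, 0.5],
    [[0, 0, 0], -7, 0.5],
    [[0, 0, 0], -7, 0.5],
    [[0, 0, 0], 0, 0.5],
    [[0, 0, 0], 0, 0.5]
  ]
}}

```text
clock: 18.33
eef_pos: [442.7, 151.3, 130.6]
eef_rot: [3.141, -0.0, 1.209]
wrist_force: [-0.1, 1.1, 0.0]
finger_gap: 47.0
```

```bash
python3 - <<'E'
from h import *
shot('wrist','w11'); z=load('w11');P=cloud(z)
c,m=blob(z,(210,145,350,290),(3,120,60),(20,255,255))
pts=np.argwhere(m)[:,::-1]+[210,145];q=P[pts[:,1],pts[:,0]]
t=q[(q[:,2]>42)&(q[:,2]<54)]
(cx,cy),(w,h),a=cv2.minAreaRect(t[:,:2].astype(np.float32));print('bar top',len(t),t.mean(0),(cx,cy),(w,h),a)
plan(cx,cy,45,np.radians(69.5))
E
```

```text
bar top 952 [442.19465911 152.8724729   47.04371778] (441.77899169921875, 151.9786376953125) (45.95130157470703, 11.319334983825684) 69.45594024658203
at [442.7 151.3 130.6] [ 3.141 -0.     1.208] clock 18.3833 shift cm [ 0.027 -0.106  8.556] turn deg -0.2716718667538718 j6 0.61 gap 46.99153640688937 F [-0.8  0.3  0.8]
```

View pics/w11.png

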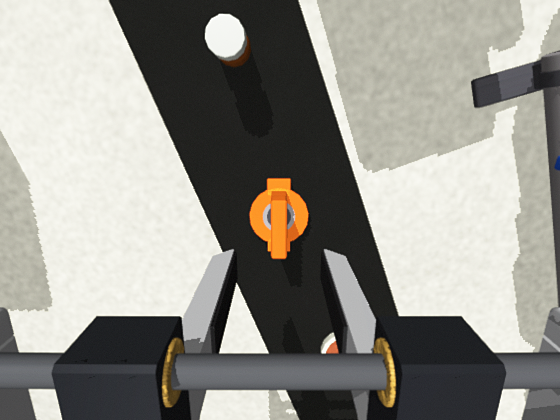

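Call:
{"op": "carry_out", "data": {
  "deltas": [
    [[0.02, -0.05, 3], -0.2, 0.5],
    [[0, 0, 3], 0, 0.5],
    [[0, 0, 1.5], 0, 0.5],
    [[0, 0, 0.7], 0, 0.5],
    [[0, 0, 0.35], 0, 0.5],
    [[0, 0, 0], 0, 0.5],
    [[0, 0, 0], 0, 0.5],
    [[0, 0, 0], 0, 0],
    [[0, 0, 0], 0, 0],
    [[0, 0, 0], 0, 0],
    [[0, 0, 0], 0, 0],
    [[0, 0, 0], 0, 0],
    [[0, 0, 0], 0, 0],
    [[0, 0, 0], 0, 0]
  ],
  "grip_force": 40
}}

```text
clock: 19.55
eef_pos: [442.0, 152.0, 45.0]
eef_rot: [3.141, -0.0, 1.217]
wrist_force: [0.9, -0.6, 0.8]
finger_gap: 11.6
```

Call:
{"op": "carry_out", "data": {
  "deltas": [
    [[0, 0, -1], 0, 0],
    [[0, 0, -2.5], 0, 0],
    [[0, 0, -3.5], 0, 0],
    [[0, 0, -4], 0, 0],
    [[0, 0, -4], 0, 0],
    [[0, 0, -4], 0, 0],
    [[0, 0, -2.5], -6, 0],
    [[0, 0, -1], -7, 0],
    [[0, 0, 0], -7, 0],
    [[0, 0, 0], -7, 0],
    [[0, 0, 0], -7, 0],
    [[0, 0, 0], -7, 0],
    [[0, 0, 0], -7, 0],
    [[0, 0, 0], -7, 0],
    [[0, 0, 0], -7, 0],
    [[0, 0, 0], -7, 0],
    [[0, 0, 0], -7, 0],
    [[0, 0, 0], -7, 0],
    [[0, 0, 0], -7, 0],
    [[0, 0, 0], -7, 0]
  ]
}}

```text
clock: 21.22
eef_pos: [441.6, 151.9, 270.5]
eef_rot: [3.142, 0.0, 2.916]
wrist_force: [-0.2, -0.2, -1.9]
finger_gap: 11.4
```

Call:
{"op": "carry_out", "data": {
  "deltas": [
    [[0, 0, 0], -7, 0],
    [[0, 0, 0], -7, 0],
    [[0, 0, 0], -6, 0],
    [[0, 0, 0], 0, 0],
    [[0, 0, 0], 0, 0]
  ]
}}

```text
clock: 21.63
eef_pos: [441.7, 151.9, 270.3]
eef_rot: [3.142, 0.0, -3.028]
wrist_force: [-0.7, 0.1, -1.2]
finger_gap: 11.9
```

```bash
python3 - <<'E'
from h import *
plan(652.2,-20.7,265,np.radians(187))
E
```

```text
at [441.7 151.9 270.3] [ 3.142  0.    -3.028] clock 21.6333 shift cm [-18.951 -19.54    0.536] turn deg -0.4775858535720892 j6 -1.43 gap 11.930251081376918 F [-0.7  0.1 -1.2]
```

```bash
python3 - <<'E'
from h import *
plan(715,-20.7,275,np.radians(187))
E
```

```text
at [441.7 151.9 270.3] [ 3.142  0.    -3.028] clock 21.6333 shift cm [-25.19  -20.254  -0.463] turn deg -0.4775858535720892 j6 -1.43 gap 11.930251081376918 F [-0.7  0.1 -1.2]
```

Call:
{"op": "carry_out", "data": {
  "deltas": [
    [[-2.1, -1.69, 0], -0.5, 0],
    [[-2.1, -1.69, 0], 0, 0],
    [[-2.1, -1.69, 0], 0, 0],
    [[-2.1, -1.69, 0], 0, 0],
    [[-2.1, -1.69, -0.5], 0, 0],
    [[-2.1, -1.69, 0], 0, 0],
    [[-2.1, -1.69, 0], 0, 0],
    [[-2.1, -1.69, 0], 0, 0],
    [[-2.1, -1.69, 0], 0, 0],
    [[-2.1, -1.69, 0], 0, 0],
    [[-2.1, -1.69, 0], 0, 0],
    [[-2.1, -1.69, 0], 0, 0],
    [[0, 0, 0], 0, 0],
    [[0, 0, 0], 0, 0]
  ]
}}

```text
clock: 22.8
eef_pos: [717.6, -18.5, 273.4]
eef_rot: [3.141, -0.002, -3.02]
wrist_force: [-0.3, -0.2, -1.2]
finger_gap: 11.8
```

```bash
python3 - <<'E'
from h import *
shot('wrist','w12')
plan(652.2,-20.7,190,np.radians(187))
E
```

```text
at [717.1 -17.8 274.3] [ 3.141e+00 -1.000e-03 -3.019e+00] clock 22.85 shift cm [6.468 0.507 8.435] turn deg 0.04692225081461265 j6 -1.77 gap 11.5941828235465 F [-0.2  0.8 -0.3]
```

View pics/w12.png

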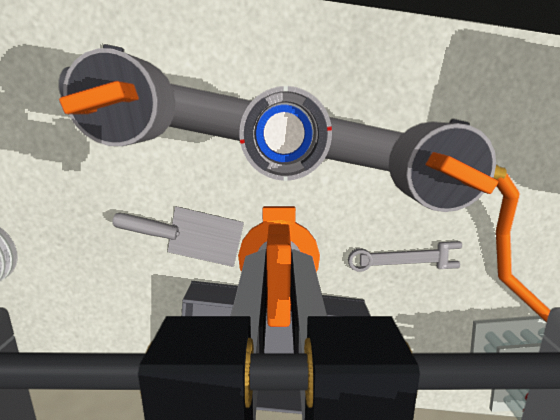

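The far ear is at (279,213) and the ring's disc arc spans (240–320, 225–265). The mouth is at (285,133), white marks at (285,90) and (286,177), red marks at (241,141) and (330,128).

```bash
cat >> h.py <<'E'
from scipy.optimize import least_squares
def fitc(w,r0,g):
    f=lambda p:np.hypot(w[:,0]-p[0],w[:,1]-p[1])-r0
    r=least_squares(f,g,loss='soft_l1',f_scale=0.5); return r.x,np.std(f(r.x))
E
python3 - <<'E'
from h import *
z=load('w12');P=cloud(z); tz=274.3
s=P[75:190,230:340]; m=(abs(s[...,2]-146)<5).astype(np.uint8)
cs,_=cv2.findContours(m,cv2.RETR_EXTERNAL,cv2.CHAIN_APPROX_NONE);c=max(cs,key=cv2.contourArea)[:,0]+[230,75]
w=world_plane(z,c,146)[:,:2];print('mouth',fitc(w,37,[652,-20]))
hsv=cv2.cvtColor(np.ascontiguousarray(z['im']),cv2.COLOR_RGB2HSV)
mk=((hsv[...,0]<5)|(hsv[...,0]>172))&(hsv[...,1]>120)&(hsv[...,2]>90)
mk[:75]=0;mk[190:]=0;mk[:,:230]=0;mk[:,340:]=0
n,l,st,cen=cv2.connectedComponentsWithStats(mk.astype(np.uint8))
ws=[]
for i in range(1,n):
    if st[i][4]>5: ws.append(world_plane(z,[cen[i]],146)[0]);print(st[i],cen[i],ws[-1].round(1))
d=ws[0]-ws[1];print('locked ang',np.degrees(np.arctan2(d[1],d[0])),'mid',(ws[0]+ws[1])/2)
o=cv2.inRange(hsv,(3,120,60),(22,255,255));o[:200]=0;o[265:]=0;o[:,:225]=0;o[:,335:]=0
h=tz-34
L=[];Rr=[]
for v in range(226,262):
    u=np.flatnonzero(o[v])
    L.append((u[0],v));Rr.append((u[-1],v))
L=[p for p in L if p[0]<261];Rr=[p for p in Rr if p[0]>297]
w=world_plane(z,L+Rr,h)[:,:2];print('ring disc',len(w),fitc(w,24.5,[717,-18]))
w=world_plane(z,L[4:]+Rr[4:],h)[:,:2];print('ring disc',len(w),fitc(w,24.5,[717,-18]))
# ear edges
el=[(np.flatnonzero(o[v])[0],v) for v in range(209,219)];er=[(np.flatnonzero(o[v])[-1],v) for v in range(209,219)]
a=world_plane(z,el,h);b=world_plane(z,er,h);print('ear mid',((a+b)/2)[[0,-1]].round(1),np.linalg.norm(a-b,axis=1).round(1)[[0,5]])
row=np.flatnonzero(o[:,279])[0];print('ear tip',row,world_plane(z,[(279,row)],h))
a=cv2.cvtColor(z['im'],cv2.COLOR_RGB2BGR)[70:330,200:360];cv2.imwrite('pics/c12.png',cv2.resize(a,None,fx=2.3,fy=2.3,interpolation=cv2.INTER_CUBIC))
E
```

```text
mouth (array([651.57389498, -19.49041267]), np.float64(0.22102996172292844))
[327 127   5   4  19] [328.89473684 128.42105263] [642.7  14.5 146. ]
[240 139   5   5  18] [242.         141.11111111] [661.1 -53.4 146. ]
locked ang 105.12118663323643 mid [651.8776046  -19.40421218 146.        ]
ring disc 72 (array([718.66712566, -16.73848024]), np.float64(0.4340649763622823))
ring disc 64 (array([718.93867994, -16.69877173]), np.float64(0.4186531456804448))
ear mid [[687.7 -20.3 240.3]
 [693.  -19.9 240.3]] [18.2 17.7]
ear tip 207 [[686.48362216 -20.41987377 240.3       ]]
```

View pics/c12.png

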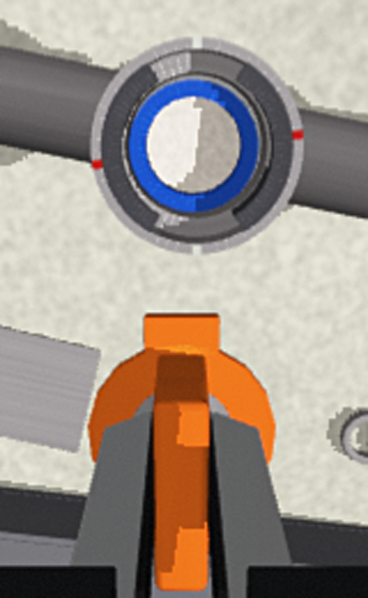

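```bash
python3 - <<'E'
from h import *
plan(651,-20.6,205,np.radians(187.1))
E
```

```text
at [717.1 -17.8 274.3] [ 3.141e+00 -1.000e-03 -3.019e+00] clock 22.85 shift cm [6.587 0.532 6.935] turn deg -0.053077749185381135 j6 -1.77 gap 11.5941828235465 F [-0.2  0.8 -0.3]
```

Call:
{"op": "carry_out", "data": {
  "deltas": [
    [[1.3, 0.11, 0], 0, 0],
    [[1.3, 0.11, 0], 0, 0],
    [[1.3, 0.11, 0], 0, 0],
    [[1.3, 0.11, 0], 0, 0],
    [[1.39, 0.09, 1], 0, 0],
    [[0, 0, 2], 0, 0],
    [[0, 0, 2], 0, 0],
    [[0, 0, 1.3], 0, 0],
    [[0, 0, 0.6], 0, 0],
    [[0, 0, 0], 0, 0],
    [[0, 0, 0], 0, 0],
    [[0, 0, 0], 0, 0]
  ]
}}

```text
clock: 23.85
eef_pos: [651.5, -20.6, 207.4]
eef_rot: [-3.141, 0.002, -3.016]
wrist_force: [-0.1, -0.4, -0.9]
finger_gap: 11.6
```

```bash
python3 - <<'E'
from h import *
for n in ['wrist','scene','side']: shot(n,n+'13')
plan(651,-20.6,178,np.radians(187.1))
a=cv2.imread('pics/scene13.png')[200:280,235:340];b=cv2.imread('pics/side13.png')[150:230,290:395]
cv2.imwrite('pics/c13.png',cv2.resize(np.hstack([a,b]),None,fx=3.8,fy=3.8,interpolation=cv2.INTER_CUBIC))
E
```

```text
at [651.4 -20.8 206.8] [-3.141e+00  1.000e-03 -3.016e+00] clock 24.0 shift cm [0.044 0.023 2.876] turn deg 0.10575682721785236 j6 -1.78 gap 11.721908280753938 F [ 0.8 -0.1 -0.7]
```

View pics/wrist13.png

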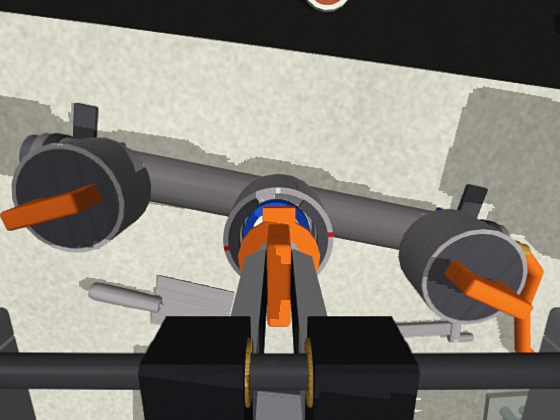

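View pics/c13.png

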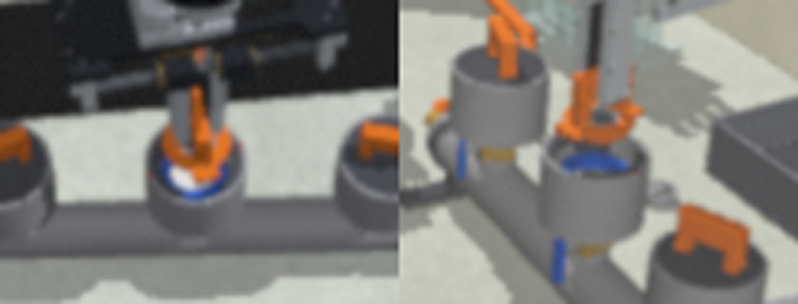

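```bash
python3 - <<'E'
from h import *
z=load('wrist13');P=cloud(z); h=206.9-34
pts=[]
for u in range(226,332,2):
    for v in range(175,300):
        if abs(P[v,u,2]-146)<4: pts.append((u,v));break
pts=np.array([p for p in pts if p[1]<240])
print('mouth',fitc(world_plane(z,pts,146)[:,:2],37,[652,-20]))
hsv=cv2.cvtColor(np.ascontiguousarray(z['im']),cv2.COLOR_RGB2HSV)
o=cv2.inRange(hsv,(3,120,60),(22,255,255));o[:200]=0;o[268:]=0;o[:,:232]=0;o[:,325:]=0
L=[];Rr=[]
for v in range(228,266):
    u=np.flatnonzero(o[v]); L.append((u[0],v));Rr.append((u[-1],v))
L=[p for p in L if p[0]<259];Rr=[p for p in Rr if p[0]>299]
w=world_plane(z,L+Rr,h)[:,:2];print('ring',fitc(w,24.5,[651,-20]))
for u in (272,279,286):
    row=np.flatnonzero(o[:,u])[0];print('tip',row,world_plane(z,[(u,row)],h).round(1), P[row+3,u].round(1))
E
```

```text
mouth (array([651.20227835, -19.45933952]), np.float64(0.23255361294381377))
ring (array([652.78835406, -18.77515385]), np.float64(0.25144403834245926))
tip 207 [[621.4 -26.6 172.9]] [622.6 -26.4 174.7]
tip 207 [[620.9 -22.6 172.9]] [622.5 -22.4 173.2]
tip 207 [[620.4 -18.6 172.9]] [621.9 -18.4 173.7]
```

Call:
{"op": "carry_out", "data": {
  "deltas": [
    [[0.11, -0.02, 0], 0, 0],
    [[0, 0, 0.6], 0, 0],
    [[0, 0, 0.6], 0, 0],
    [[0, 0, 0.3], 0, 0],
    [[0, 0, 0], 0, 0],
    [[0, 0, 0], 0, 0]
  ]
}}

```text
clock: 24.5
eef_pos: [650.1, -21.2, 190.5]
eef_rot: [3.141, -0.001, -3.016]
wrist_force: [0.1, -0.6, -0.8]
finger_gap: 12.0
```

Call:
{"op": "carry_out", "data": {
  "deltas": [
    [[0, 0, 0.3], 0, 0],
    [[0, 0, 0.3], 0, 0],
    [[0, 0, 0], 0, 0],
    [[0, 0, 0], 0, 0]
  ]
}}

```text
clock: 24.83
eef_pos: [650.1, -21.1, 184.7]
eef_rot: [3.142, -0.0, -3.016]
wrist_force: [-0.5, -0.5, -0.3]
finger_gap: 11.4
```

Call:
{"op": "carry_out", "data": {
  "deltas": [
    [[0, 0, 0.2], 0, 0],
    [[0, 0, 0.2], 0, 0],
    [[0, 0, 0], 0, 0],
    [[0, 0, 0], 0, 0]
  ]
}}

```text
clock: 25.17
eef_pos: [650.3, -21.1, 180.8]
eef_rot: [-3.142, 0.0, -3.016]
wrist_force: [2.2, 0.4, -1.1]
finger_gap: 11.5
```

Call:
{"op": "carry_out", "data": {
  "deltas": [
    [[0, 0, 0.2], 0, 0],
    [[0, 0, 0.1], 0, 0],
    [[0, 0, 0], 0, 0],
    [[0, 0, 0], 0, 0]
  ]
}}

```text
clock: 25.5
eef_pos: [650.2, -21.1, 177.8]
eef_rot: [-3.142, 0.0, -3.016]
wrist_force: [4.1, 0.5, -1.2]
finger_gap: 11.4
```

Call:
{"op": "carry_out", "data": {
  "deltas": [
    [[-0.08, 0, 0.1], 0, 0],
    [[0, 0, 0.05], 0, 0],
    [[0, 0, 0], 0, 0],
    [[0, 0, 0], 0, 0]
  ]
}}

```text
clock: 25.83
eef_pos: [650.8, -21.0, 176.2]
eef_rot: [3.141, -0.001, -3.016]
wrist_force: [-0.3, -0.5, -0.8]
finger_gap: 11.6
```

```bash
python3 - <<'E'
from h import *
for n in ['side','scene']: shot(n,n+'14')
plan(651,-20.6,176,np.radians(187.1))
a=cv2.imread('pics/scene14.png')[200:280,235:340];b=cv2.imread('pics/side14.png')[150:230,290:395]
cv2.imwrite('pics/c14.png',cv2.resize(np.hstack([a,b]),None,fx=3.8,fy=3.8,interpolation=cv2.INTER_CUBIC))
E
```

```text
at [650.8 -21.1 176.3] [ 3.142 -0.    -3.016] clock 25.9333 shift cm [-0.022  0.044  0.026] turn deg 0.11402369646839616 j6 -1.79 gap 11.281354275009797 F [-0.3 -0.1 -1.5]
```

View pics/c14.png

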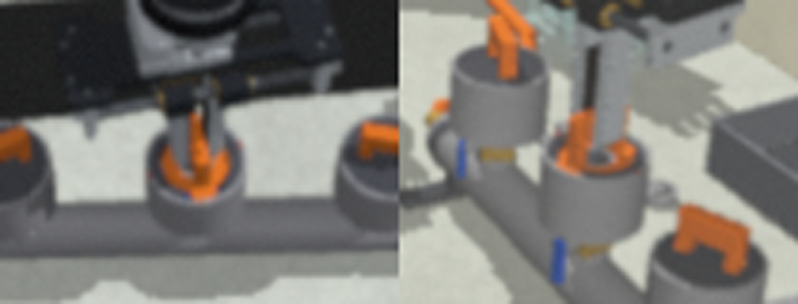

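Call:
{"op": "carry_out", "data": {
  "deltas": [
    [[0, 0, 0.05], 0, 0],
    [[0, 0, 0], 0, 0],
    [[0, 0, 0], 0, 0]
  ]
}}

```text
clock: 26.18
eef_pos: [650.9, -21.0, 175.9]
eef_rot: [3.142, -0.0, -3.016]
wrist_force: [-0.9, 0.7, 0.8]
finger_gap: 11.7
```

Call:
{"op": "carry_out", "data": {
  "deltas": [
    [[0, 0, 0.05], 0, 0],
    [[0, 0, 0], 3, 0],
    [[0, 0, 0.01], 3, 0],
    [[0, 0, 0.01], 3, 0],
    [[0, 0, 0.01], 3, 0],
    [[0, 0, 0.01], 3, 0],
    [[0, 0, 0], 0, 0]
  ]
}}

```text
clock: 26.77
eef_pos: [651.1, -21.0, 175.2]
eef_rot: [3.142, 0.0, 3.003]
wrist_force: [0.1, 0.3, 0.8]
finger_gap: 11.9
```

Call:
{"op": "carry_out", "data": {
  "deltas": [
    [[0, 0, 0.01], 3, 0],
    [[0, 0, 0.01], 3, 0],
    [[0, 0, 0.01], 3, 0],
    [[0, 0, 0.01], 3, 0],
    [[0, 0, 0.01], 3, 0],
    [[0, 0, 0.01], 3, 0],
    [[0, 0, 0], 0, 0]
  ]
}}

```text
clock: 27.35
eef_pos: [651.0, -20.9, 174.6]
eef_rot: [3.141, 0.0, 2.691]
wrist_force: [-0.6, 0.8, 0.6]
finger_gap: 11.3
```

```bash
python3 - <<'E'
from h import *
plan(651,-20.6,176,np.radians(105.1)); print(manip.read_state()['moment'])
E
```

```text
at [651.  -20.9 174.6] [3.141 0.    2.691] clock 27.35 shift cm [ 0.018  0.028 -0.141] turn deg 49.07955590800419 j6 -1.21 gap 11.279145884934191 F [-0.6  0.8  0.6]
[0.1052504  0.04755067 0.00890299]
```

Low forces and the ring is following its ramp. Turning on.

Call:
{"op": "carry_out", "data": {
  "deltas": [
    [[0, 0, 0.01], 3, 0],
    [[0, 0, 0.01], 3, 0],
    [[0, 0, 0.01], 3, 0],
    [[0, 0, 0.01], 3, 0],
    [[0, 0, 0.01], 3, 0],
    [[0, 0, 0.01], 3, 0],
    [[0, 0, 0.01], 3, 0],
    [[0, 0, 0.01], 3, 0],
    [[0, 0, 0], 0, 0]
  ]
}}

```text
clock: 28.1
eef_pos: [651.1, -20.7, 173.8]
eef_rot: [3.141, 0.0, 2.273]
wrist_force: [0.2, 3.1, 2.4]
finger_gap: 11.8
```

```bash
python3 - <<'E'
from h import *
plan(651,-20.6,174,np.radians(105.1)); print(manip.read_state()['moment'])
E
```

```text
at [651.1 -20.7 173.8] [3.141 0.    2.273] clock 28.1 shift cm [ 0.015 -0.005 -0.018] turn deg 25.15598181138698 j6 -0.79 gap 11.781155541058103 F [0.2 3.1 2.4]
[ 0.46912657 -0.17418453  0.04481802]
```

Call:
{"op": "carry_out", "data": {
  "deltas": [
    [[0, 0, 0.01], 3, 0],
    [[0, 0, 0.01], 3, 0],
    [[0, 0, 0.01], 3, 0],
    [[0, 0, 0.01], 3, 0],
    [[0, 0, 0], 3, 0],
    [[0, 0, 0], 3, 0],
    [[0, 0, 0], 3, 0],
    [[0, 0, 0], 3, 0],
    [[0, 0, 0], 1, 0],
    [[0, 0, 0], 0, 0]
  ]
}}

```text
clock: 28.93
eef_pos: [651.2, -20.5, 173.4]
eef_rot: [3.141, -0.0, 1.839]
wrist_force: [2.6, 5.5, 1.7]
finger_gap: 12.0
```

```bash
python3 - <<'E'
from h import *
plan(651,-20.6,174,np.radians(105.1)); print(manip.read_state()['moment'])
E
```

```text
at [651.2 -20.5 173.4] [ 3.141 -0.     1.839] clock 28.9333 shift cm [ 0.   -0.02 -0.06] turn deg 0.2882456563639851 j6 -0.36 gap 11.965754656761263 F [2.6 5.5 1.7]
[ 0.91622742 -0.45107541  0.13795621]
```

Call:
{"op": "carry_out", "data": {
  "deltas": [
    [[0, 0, 0], 1.5, 0],
    [[0, 0, 0], 1.5, 0],
    [[0, 0, 0], 0, 0],
    [[0, 0, 0], 0, 0]
  ]
}}

```text
clock: 29.27
eef_pos: [651.5, -20.6, 173.4]
eef_rot: [3.14, -0.0, 1.788]
wrist_force: [5.7, 5.3, 0.7]
finger_gap: 11.7
```

```bash
python3 - <<'E'
from h import *
plan(651,-20.6,174,np.radians(105.1)); print(manip.read_state()['moment'])
E
```

```text
at [651.5 -20.6 173.4] [ 3.14  -0.     1.788] clock 29.2667 shift cm [ 0.007 -0.051 -0.059] turn deg -2.631426856511523 j6 -0.31 gap 11.711029572283776 F [5.7 5.3 0.7]
[ 0.91918242 -1.05817719  0.29989314]
```

Call:
{"op": "carry_out", "data": {
  "deltas": [
    [[0, 0, 0], -1, 0],
    [[0, 0, 0], 0, 0],
    [[0, 0, 0], 0, 0.5],
    [[0, 0, 0], 0, 0.5],
    [[0, 0, 0], 0, 0.5],
    [[0, 0, 0], 0, 0.5],
    [[0, 0, 0], 0, 0.5],
    [[0, 0, -1], 0, 0.5],
    [[0, 0, -3], 0, 0.5],
    [[0, 0, -3], 0, 0.5],
    [[0, 0, -3], 0, 0.5],
    [[0, 0, 0], 0, 0.5],
    [[0, 0, 0], 0, 0.5]
  ]
}}

```text
clock: 30.35
eef_pos: [651.3, -21.1, 275.5]
eef_rot: [3.138, 0.001, 1.802]
wrist_force: [0.2, -0.0, -0.5]
finger_gap: 47.3
```

```bash
python3 - <<'E'
from h import *
shot('wrist','w15');shot('scene','s15');shot('side','d15');z=load('w15');P=cloud(z)
c,m=blob(z,(225,150,340,290),(3,120,60),(22,255,255))
pts=np.argwhere(m)[:,::-1]+[225,150];q=P[pts[:,1],pts[:,0]]
t=q[(q[:,2]>158)&(q[:,2]<185)];t=t[t[:,2]>np.percentile(t[:,2],50)-2]
print('bar',len(t),np.median(t[:,2]),cv2.minAreaRect(t[:,:2].astype(np.float32)))
hsv=cv2.cvtColor(np.ascontiguousarray(z['im']),cv2.COLOR_RGB2HSV)
mk=((hsv[...,0]<4)|(hsv[...,0]>172))&(hsv[...,1]>120)&(hsv[...,2]>90)
n,l,st,cen=cv2.connectedComponentsWithStats(mk.astype(np.uint8))
for i in range(1,n):
    if 5<st[i][4]<60: print(cen[i],world_plane(z,[cen[i]],146)[0].round(1))
s=P[140:300,210:350]; mm=(abs(s[...,2]-146)<4).astype(np.uint8)
cs,_=cv2.findContours(mm,cv2.RETR_EXTERNAL,cv2.CHAIN_APPROX_NONE);c=max(cs,key=cv2.contourArea)[:,0]+[210,140]
print('mouth',fitc(world_plane(z,c,146)[:,:2],37,[652,-20]))
disc=q[(q[:,2]>130)&(q[:,2]<146)];
if len(disc): 
    A=np.c_[disc[:,:2]-[652,-20],np.ones(len(disc))];print('disc plane',len(disc),np.linalg.lstsq(A,disc[:,2],rcond=None)[0],np.median(disc[:,2]))
plan(651,-20.6,174)
E
```

```text
bar 843 175.55883924456498 ((651.1798095703125, -20.15994644165039), (11.6683931350708, 45.61247634887695), 13.590730667114258)
[277.76470588 170.94117647] [642.5  14.3 146. ]
[280.71428571 250.42857143] [661.3 -54.4 146. ]
mouth (array([651.73236493, -19.19929825]), np.float64(0.2803365536460938))
disc plane 1396 [3.07287492e-03 1.67812371e-02 1.39728275e+02] 139.7743575226553
at [650.6 -21.  271.9] [-3.140e+00 -1.000e-03  1.802e+00] clock 30.5 shift cm [0.027 0.071 9.794] turn deg None j6 -0.32 gap 47.05613152999785 F [-0.1  0.  -0.1]
```

View pics/w15.png

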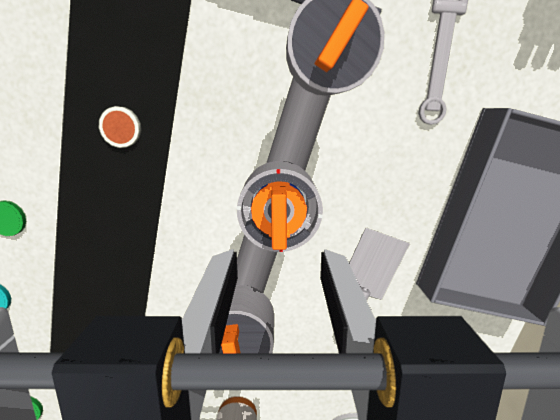

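View pics/d15.png

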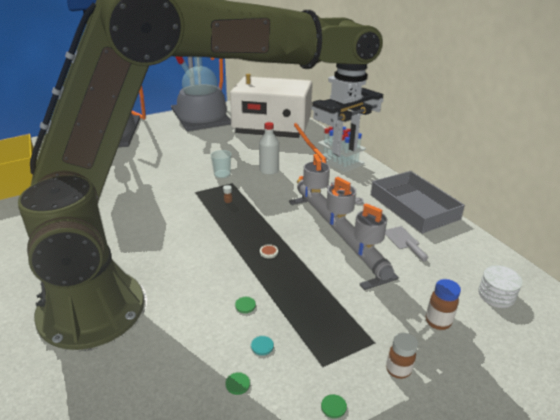

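The bar lies at 103.6° against about 105.2° for the red marks. Its top is at 175.6 mm, close to the 176 mm of the closed housings. It stays put with the fingers clear. Handing in.

```bash
python3 - <<'E'
from h import *
print(workorder.sign_off())
E
```

```text
the job is handed in; nothing more can be done
None
```

The middle housing is made up and I've handed the job in at about 30.5 s; the hand-in reports no verdict. I released the clean disc just above the rim (a drop of about 27 mm) and put the spacer on top. The clamp ring then went in through the gaps, and I turned it clockwise to its stop and let go.

**Last checks:**
- **Disc and spacer:** both looked flat before clamping. Their tops measured 123.6 mm and 133.2 mm, where 123 and 133 mm are expected. The spacer was within about 1.5 mm of the axis.
- **Clamp ring direction:** the bar lies about 1.5° from the red marks, well inside the 0.25 rad allowed.
- **Clamp ring height:** the bar top is at 175.6 mm, about 2.5 mm lower than before locking, so the ring is drawn down fully. I worked out the support's travel from this and did not measure it directly.
- **Clamp ring centring:** the bar is about 1 mm from the mouth's centre.
- **Everything else:** the gripper is about 10 cm clear of the ring. In the last pictures nothing else looks moved, though I judged that by eye.

**Disagreements:**
- **Camera offset:** held parts measured 1–1.5 mm further towards +y than the tool position. I placed parts relative to the mouth in the same picture to cancel this.
- **Ring level:** the plane fitted to the clamp ring's disc showed about 0.017 rad of tilt. That is below the 0.06 limit, and I put it down to parts of the bar being included in the fit.
- **Side contact:** while inserting the ring I saw about 4 N of sideways force, which a 0.8 mm shift cleared.

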